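# Weigh a piston on a two-pan balance

### The job

Weigh this piston on the workshop balance: set bored counterweights down gently over the spindle of the free pan, then nudge the sliding poise along its bar until the beam floats level by itself. Push the poise with a light fingertip rather than gripping it, never bear down on the balance or drop a weight on it, and leave unused weights on the bench and everything else, the piston included, alone.

Things in the scene. Friction and masses are not known exactly. Their poses are not given: they have to be found in the camera images.
- balance: Green two-pan trip balance, fixed to the bench. Origin: centre of its foot on the bench; y runs along the beam towards the goods pan (with the piston), -x is its front. Base 150 x 300 mm, 48 mm high. Steel pans, 150 mm diameter, centred 130 mm either side of the origin (goods +y, weights -y), tops 125 mm above the bench at level; they stay horizontal and move oppositely, 130 mm x beam angle.
- dial (a point): centre of the white dial plate (76 mm wide, 46 mm high, facing front and back) that stands between the pans 200 mm above the bench; the beam's upright black needle moves before it and stands on the long red middle mark (4.5 mm wide) when the beam is level.
- bar_zero (a point): on the top edge of the graduated bar, at its zero. The bar (6 mm thick, 16 mm high) is carried by the beam 115 mm in front of the pivot, tips with it, and runs along the balance's y from 30 mm on the goods side to 155 mm on the weight side of this point; its top is 93 mm above the bench at level.
- beam (a joint): beam angle in rad: 0 = level, negative = piston side down, positive = weight side down; stops at -0.13 and +0.13. 0.13 rad answers to 80 g of imbalance, in proportion; damped, settles in about 1 s. The pans and bar give way under the hand, so the angle is true only while nothing touches the balance (a push on the poise alone shifts it by 30 g or more).
- poise (a joint): position of the brass poise on the graduated bar in m: 0 at the middle of the balance, up to 0.12 towards the weight side (-y of the balance). 1 mm counts as 1 g on the weight pan. It stays where it is left; needs about 1.5 N, plus 6 N per m/s, to slide.
- poise_top (a point): centre of the top of the poise's upright lug: lug 24 mm across the bar, 16 mm along the bar, its top 30 mm above the bar's top edge; below the lug, up to 9 mm above the bar's top edge, the poise's 30 x 20 mm saddle. The poise weighs 130 g.
- spindle_foot (a point): centre of the weight pan's top face, at the foot of its upright centre spindle: 10 mm diameter, 55 mm tall, its top edge chamfered 1 mm. z up.
- piston: aluminium engine piston, 76 mm diameter, 60 mm tall, standing on the goods pan; weight unknown, between 320 and 490 g. Origin: centre of its underside.
- w500: 500 g dark steel weight: round flange 76 mm diameter, 13 mm thick, bored in the centre (12.6 mm through hole) with a hub of 24 mm diameter and 20 mm height on top to hold it by. Origin: centre of its underside, z up.
- w300: 300 g bright steel weight: round flange 62 mm diameter, 11 mm thick, bored in the centre (12.6 mm through hole) with a hub of 24 mm diameter and 20 mm height on top to hold it by. Origin: centre of its underside, z up.
- w100: 100 g brass-coloured weight: round flange 42 mm diameter, 5 mm thick, bored in the centre (12.6 mm through hole) with a hub of 24 mm diameter and 20 mm height on top to hold it by. Origin: centre of its underside, z up.
- piston_b: another piston, 76 x 60 mm, standing on the bench (leave alone). Origin: centre of underside.
- piston_c: another piston, 76 x 60 mm, standing on the bench (leave alone). Origin: centre of underside.
- gudgeon_pin: steel gudgeon pin, 22 mm diameter, 62 mm tall, standing (leave alone). Origin: centre of underside.
- spanner: steel spanner, 190 mm, lying along its x (leave alone)
- screwdriver: screwdriver, 210 mm, lying along its x (leave alone)
- spray_can: spray can with blue label, 60 mm diameter, 170 mm tall (leave alone). Origin: centre of underside.
- bolt_jar: amber jar, 70 mm diameter, 90 mm tall (leave alone). Origin: centre of underside.
- hex_socket: steel socket, 28 mm diameter, 38 mm tall (leave alone). Origin: centre of underside.
Things that resemble listed ones, but are neither listed nor needed, are in the scene too. What is shaped like the w500 but purple is not meant.

How it is judged:
On the way:
1. the 300 g weight sits on the spindle (horizontal distance between w300 and spindle_foot below 0.005 m and z of w300 in the frame of spindle_foot between -0.003 and 0.035 m and angle between w300's own z axis and vertical below 0.08 rad), for 0.2 s.
At the end, for the whole second after the job is handed in: The 300 g weight, and the 100 g weight if used, sit upright on the weight pan's spindle (axis within 5 mm, tilt under 0.08 rad, stacked down onto the pan); unused weights are on the bench; the beam floats at rest within 0.018 rad of level (11 g, needle on the red mark) (all of step 1 and ((horizontal distance between w100 and spindle_foot below 0.005 m and z of w100 in the frame of spindle_foot between -0.003 and 0.035 m and angle between w100's own z axis and vertical below 0.08 rad) or height (world z) of w100 below 0.02 m) and height (world z) of w500 below 0.02 m and value of joint beam between -0.018 and 0.018 rad and velocity of joint beam between -0.02 and 0.02 rad/s); the robot touches nothing.
It fails at once if the robot presses on the balance, its pans, beam or poise with more than 8 N (contact force between any of the fingers, the arm and balance above 8 N).
It fails at once if a weight is dropped on or pressed against the balance with more than 20 N (contact force between any of w500, w300, w100 and balance above 20 N).
It fails at once if the piston on the pan is touched by the robot, tipped or shifted off its place (contact force between any of the fingers, the arm and piston above 0.5 N or angle between piston's own z axis and vertical above 0.15 rad or distance of piston from where it was at the start of the episode above 0.05 m).
It fails at once if another thing on the bench is shifted by more than 20 mm (distance of any of piston_b, piston_c, gudgeon_pin, spanner, screwdriver, spray_can, bolt_jar, hex_socket from where it was at the start of the episode above 0.02 m).
It also fails if it takes over 72 s, if anything falls off the work surface, if the arm or the gripper's body presses on something with over 40 N, if the wrist force passes 120 N, or if a joint passes its speed limit or range.

### The arm

A 6-joint arm with a two-finger parallel gripper is mounted at the origin on the work surface. World frame = base frame: x ahead of the robot, y to its left, z up, the work surface at z = 0. Lengths are in m, angles in rad, forces in N, time in s.
With the tool pointing down it reaches from about 0.3 to 0.85 m from the base axis. Payload 5.4 kg.
Tool frame: the origin (TCP) lies midway between the tips of the shut fingers; the grasp point (between the pads) lies 19 mm behind it; y points along the fingers, z is the direction in which the jaws open and shut, and the axes are right-handed (so a half turn about y gives the same grasp; the last joint's range is limited). The gripper opens to 85 mm and grips with 20 to 120 N. Pads are 22 mm wide; open, the fingers measure 114 mm over their backs; the gripper's body (76 mm by 85 mm) begins 54 mm behind the grasp point. The pads swing forward as they close: fully open they stand 13 mm farther back than shut.
Start: joints at [-1.545, 0.158, 1.597, -0, 1.386, -0.21], TCP at [0.134, -0.559, 0.231] pointing down, gripper open.
Joint ranges: [-2.91, 2.91], [-0.94, 2.29], [0.18, 2.7], [-1.29, 4.43], [0.17, 2.64], [-3, 3]. Speed limits (rad/s): [2.57, 2.57, 3.14, 3.14, 3.14, 3.14].

### API

Orientations are given as [roll, pitch, yaw] about the fixed x, y, z axes, in that order (R = Rz(yaw) Ry(pitch) Rx(roll)).
In Python, from station import r gives the robot as it stands.
- The arm moves only by the shell command python3 -m handwheel 'ROWS' [FORCE]. ROWS is JSON, a list of rows, each an object with "grip": the closure, from 0 (fully open) to 1 (shut); "translation": the shift along the tool's x, y, z in cm, a list of three; "turn": the turn about the tool's y in degrees. In form: [{"grip": grip, "translation": [tx, ty, tz], "turn": turn}, ...]. A call has 1 to 12 rows; each row shifts and turns the pose as measured when the row begins, along the tool's axes as they then stand; what a row does not reach is not made up. A row lasts 1/12 s, in which the tool goes at most 41.7 mm and 7.16 degrees, less where a joint would pass 70% of its speed; a pose out of reach is approached as far as the arm can. A call with a gripper value outside its range is refused whole. The fingers move at their own pace and stop on an object; FORCE is the grip in N (left out, the last holds). Time passes only in rows, so rows that do not move let the fingers close. It gives the time, the measured TCP pose, the force and the opening at its end, in the units of the state.
- r.sense(): the state, without advancing time (a new reading comes with each control period).
- r.read_camera(name): name is "scene" or "top"; returns a dict with "image" (480x640x3 uint8, red, green, blue), "fx", "fy", "cx", "cy" (pixels), "rvec" (rotation vector, rad) and "tvec" (3), from world to camera coordinates, as OpenCV has them. Camera axes: x right, y down, z forward; pixel columns grow to the right and rows downward; lengths in m; the calibration is good to about 2 mm. A picture is of the moment at which its call begins. There is no depth.
- r.hand_in(): hands the job in, once; it reports no verdict.
The state is a dict: "clock": time; "joint_pos": joint angles; "qd": joint speeds; "joint_torque": joint torques, N m; "tcp_pos": TCP position; "orientation": TCP orientation; "ft_force": force on the tool from outside, world axes, zero at the start; "moment": the same for the moment, N m; "finger_gap": finger opening in m.
Only numpy, scipy, OpenCV 4.12 (cv2) and the standard library are available. Lean on these libraries where they do the work, as an engineer would, in place of code of your own. Each camera call takes 0.05 s, during which the arm holds its last target.

## Working session

There is one attempt and no reset: what is moved stays moved. The work goes in short steps, Python scripts to look and compute and a shell command to move; the robot and the scene stay as the last step left them, time stands still between calls to the robot, and variables do not carry over. Pictures are saved under pics/ and viewed, and the job is handed in when it is done.

```bash
ls; mkdir -p pics
python3 - <<'E'
from station import r
import cv2
s=r.sense(); print(s)
for n in("scene","top"):
    c=r.read_camera(n); cv2.imwrite(f"pics/{n}0.png",c["image"][:,:,::-1]); print({k:v for k,v in c.items() if k!="image"})
E
```

```text
pics
{'clock': 0.0, 'joint_pos': array([-1.54508482e+00,  1.59061460e-01,  1.59827555e+00,  2.09575817e-05,
        1.38616672e+00, -2.10071325e-01]), 'qd': array([ 0.0032478 ,  0.00024316,  0.00063722, -0.00180431, -0.00131042,
        0.00106592]), 'joint_torque': array([ 6.13702323e-04, -3.95998085e+01, -3.31433558e+01, -1.46947791e-04,
        8.38061096e-03, -8.79405434e-06]), 'tcp_pos': array([ 0.13430819, -0.55846916,  0.23028822]), 'orientation': array([-1.57266109e+00,  4.18655373e-04, -2.90581408e+00]), 'ft_force': array([-0.50884221, -0.00989869, -0.13605167]), 'moment': array([-0.01113651,  0.0221109 , -0.02495963]), 'finger_gap': 0.08539570711348819}
{'fx': 468.10688511943255, 'fy': 468.10688511943255, 'cx': 329.08154393904823, 'cy': 237.40953483357924, 'rvec': array([ 2.04697004,  0.70837623, -0.36481522]), 'tvec': array([-0.44326724, -0.06979016,  1.39533173])}
{'fx': 464.4485378739571, 'fy': 464.4485378739571, 'cx': 324.81841991510254, 'cy': 236.4992875255848, 'rvec': array([ 2.1493668 , -2.15789491,  0.11215273]), 'tvec': array([0.02896964, 0.53186346, 1.27196322])}
```

View pics/scene0.png

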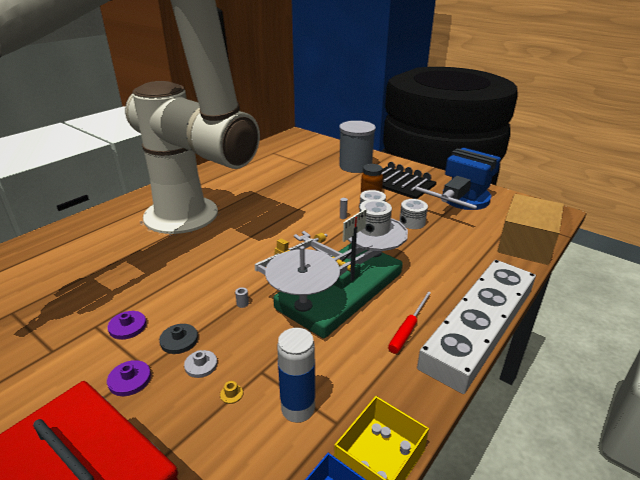

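View pics/top0.png

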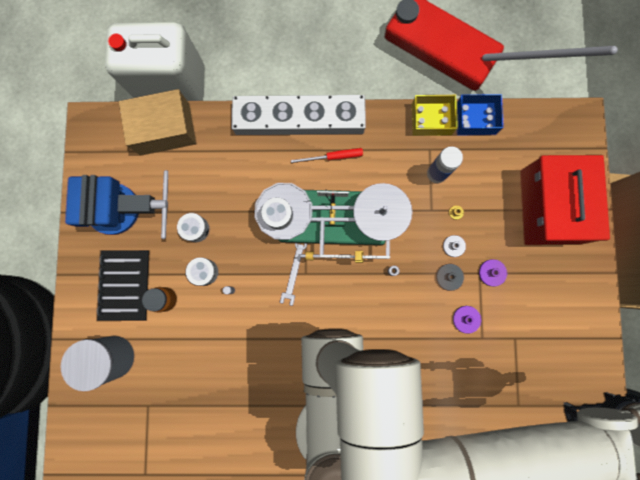

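The top view has w300 near (454,246), w100 near (456,212), w500 near (450,277), the weight pan near (383,211) and the poise around (358,256). The piston side is down. Next I'll enlarge crops.

```bash
cat > h.py <<'E'
import numpy as np, cv2
from station import r
def cam(n): return r.read_camera(n)
def crop(c,u0,v0,w,h,k,name):
    im=c["image"][v0:v0+h,u0:u0+w,::-1]
    cv2.imwrite("pics/"+name,cv2.resize(im,None,fx=k,fy=k,interpolation=cv2.INTER_CUBIC))
def back(c,u,v,z):
    R=cv2.Rodrigues(c["rvec"])[0]; d=R.T@np.array([(u-c["cx"])/c["fx"],(v-c["cy"])/c["fy"],1]); o=-R.T@c["tvec"]
    return o+d*(z-o[2])/d[2]
def proj(c,p):
    return cv2.projectPoints(np.array([p],float),c["rvec"],c["tvec"],np.array([[c["fx"],0,c["cx"]],[0,c["fy"],c["cy"]],[0,0,1]]),None)[0].ravel()
def tri(cs,uvs):
    A=[];
    for c,(u,v) in zip(cs,uvs):
        P=np.hstack([cv2.Rodrigues(c["rvec"])[0],c["tvec"].reshape(3,1)]);x=(u-c["cx"])/c["fx"];y=(v-c["cy"])/c["fy"]
        A+=[x*P[2]-P[0],y*P[2]-P[1]]
    A=np.array(A); return np.linalg.lstsq(A[:,:3],-A[:,3],rcond=None)[0]
E
python3 - <<'E'
from h import *
c=cam("top"); crop(c,240,170,200,110,4,"t1.png"); crop(c,420,190,100,150,4,"t2.png")
c=cam("scene"); crop(c,240,200,180,140,4,"s1.png"); crop(c,90,280,170,140,4,"s2.png")
E
```

```text
(no output)
```

View pics/t1.png

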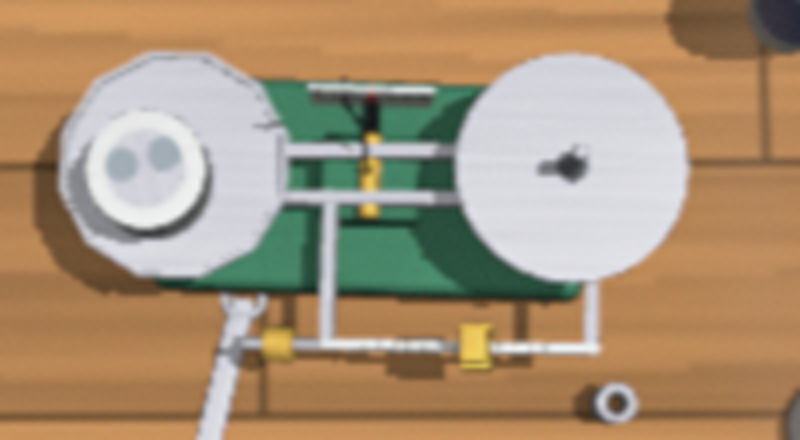

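View pics/t2.png

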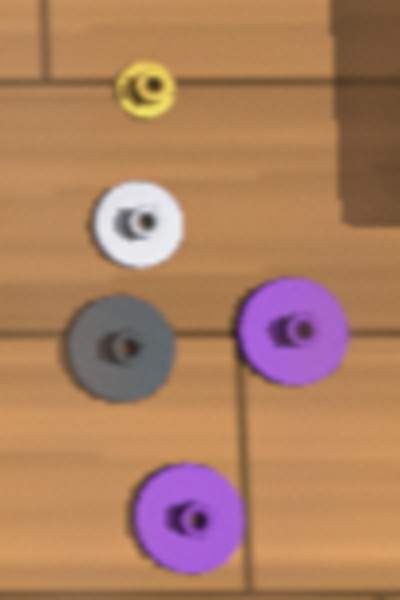

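View pics/s1.png

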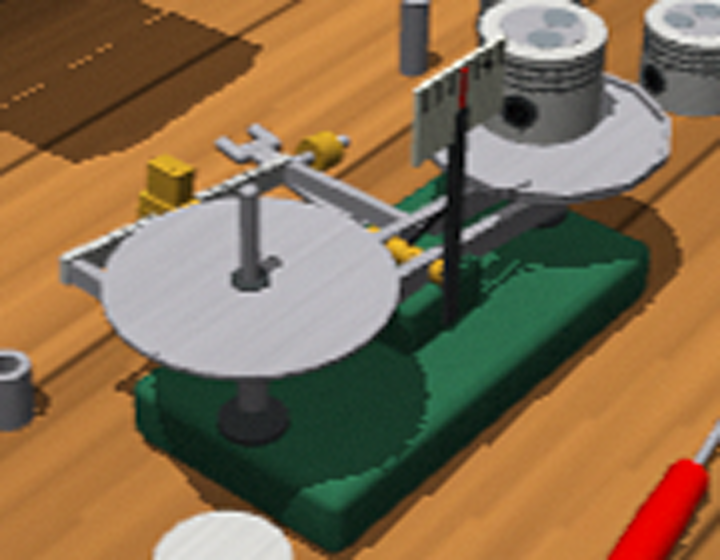

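View pics/s2.png

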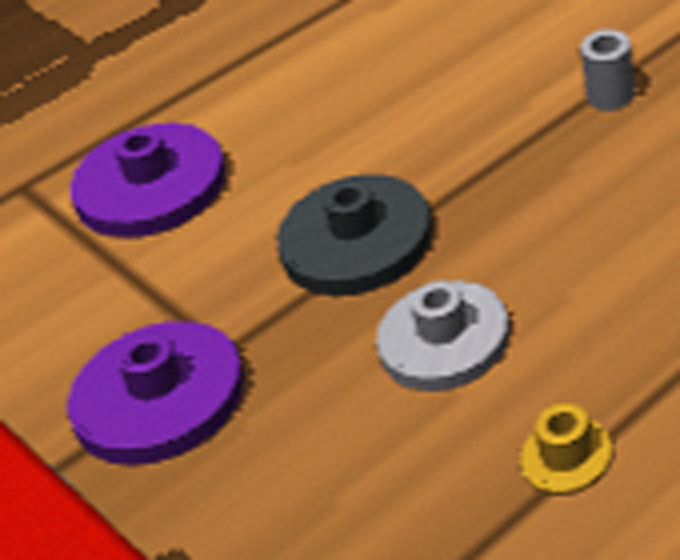

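Run:
```python
from h import *
np.set_printoptions(precision=4,suppress=True)
t=cam("top"); s=cam("scene")
def T(b,x,y): return (b[0]+(x+.5)/4-.5,b[1]+(y+.5)/4-.5)
t1=(240,170);t2=(420,190);s1=(240,200);s2=(90,280)
def both(n,a,b,z):
    p=tri([t,s],[a,b]); print(n,"tri",p,"top",back(t,*a,z)[:2],"scene",back(s,*b,z)[:2])
both("w300hub",T(t2,147,222),T(s2,439,300),.031)
both("w100hub",T(t2,152,85),T(s2,563,421),.025)
both("w500hub",T(t2,125,347),T(s2,351,198),.033)
print("w300fl",back(t,*T(t2,138,224),.011),"w100",back(t,*T(t2,147,90),.005))
both("pan/foot",T(t1,572,166),T(s1,250,284),.142)
both("spindletop",T(t1,574,163),T(s1,246,188),.197)
both("poisetop",T(t1,476,345),T(s1,170,164),.125)
both("dial",T(t1,371,92),T(s1,459,105),.2)
print("pistonTop",back(t,*T(t1,142,170),.168), "bar end",back(t,*T(t1,598,348),.10))
for n in [(393.5,270)]: print("socket",back(t,*n,.038))
```

```text
w300hub tri [ 0.5073 -0.3403  0.027 ] top [ 0.506  -0.3402] scene [ 0.5117 -0.3416]
w100hub tri [ 0.6047 -0.3495  0.0221] top [ 0.6039 -0.3489] scene [ 0.6069 -0.3507]
w500hub tri [ 0.4193 -0.3228  0.0274] top [ 0.4191 -0.3214] scene [ 0.4248 -0.326 ]
w300fl [ 0.5066 -0.3392  0.011 ] w100 [ 0.6038 -0.3507  0.005 ]
pan/foot tri [ 0.5849 -0.1244  0.1378] top [ 0.5841 -0.1241] scene [ 0.5886 -0.1286]
spindletop tri [ 0.5781 -0.1194  0.1904] top [ 0.5763 -0.1192] scene [ 0.5851 -0.1262]
poisetop tri [ 0.4704 -0.0607  0.1301] top [ 0.4699 -0.0618] scene [ 0.4657 -0.0542]
dial tri [0.6208 0.0047 0.1961] top [0.621  0.0055] scene [ 0.6236 -0.0017]
pistonTop [0.5785 0.1505 0.168 ] bar end [ 0.4695 -0.1437  0.1   ]
socket [ 0.4371 -0.1628  0.038 ]
```

```bash
python3 -m handwheel '[{"grip":0,"translation":[0,0,0],"turn":6.8},{"grip":0,"translation":[0,0,0],"turn":6.7},{"grip":0,"translation":[-3.4,0,-2],"turn":0},{"grip":0,"translation":[-3.4,0,-2],"turn":0},{"grip":0,"translation":[-3.4,0,-2],"turn":0},{"grip":0,"translation":[-3.4,0,-2],"turn":0},{"grip":0,"translation":[-3.4,0,-2],"turn":0},{"grip":0,"translation":[-3.4,0,-2],"turn":0},{"grip":0,"translation":[-3.4,0,-2],"turn":0},{"grip":0,"translation":[-3.4,0,-2],"turn":0},{"grip":0,"translation":[-3.4,0,-2],"turn":0},{"grip":0,"translation":[-3.4,0,-2],"turn":0}]' 30
```

```text
clock: 1.3
tcp_pos: [0.4846, -0.3602, 0.2299]
orientation: [-1.568, -0.002, 3.114]
ft_force: [-1.0, -0.6, 0.4]
finger_gap: 0.0852
```

```bash
python3 -m handwheel '[{"grip":0,"translation":[-2.2,0,-2.0],"turn":-1.5},{"grip":0,"translation":[0,3.5,0],"turn":0},{"grip":0,"translation":[0,3.5,0],"turn":0},{"grip":0,"translation":[0,3.5,0],"turn":0},{"grip":0,"translation":[0,2,0],"turn":0},{"grip":0,"translation":[0,0,0],"turn":0},{"grip":0,"translation":[0,0,0],"turn":0}]'
python3 - <<'E'
from h import *
s=r.sense();print(s["tcp_pos"],s["orientation"])
c=cam("top"); crop(c,400,180,130,150,4,"t3.png")
c=cam("scene"); crop(c,90,230,190,170,4,"s3.png")
E
```

```text
clock: 1.88
tcp_pos: [0.5188, -0.3337, 0.1029]
orientation: [-1.565, 0.006, -3.128]
ft_force: [0.6, 0.2, 0.5]
finger_gap: 0.0853
[ 0.51878199 -0.33368573  0.10293933] [-1.56503912  0.0060121  -3.12767709]
```

View pics/t3.png

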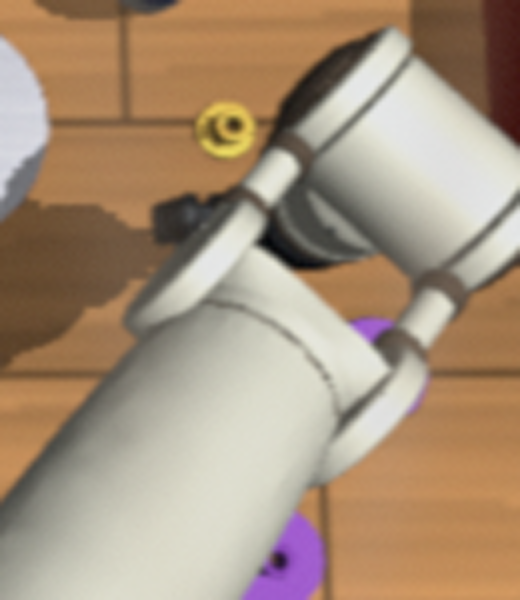

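View pics/s3.png

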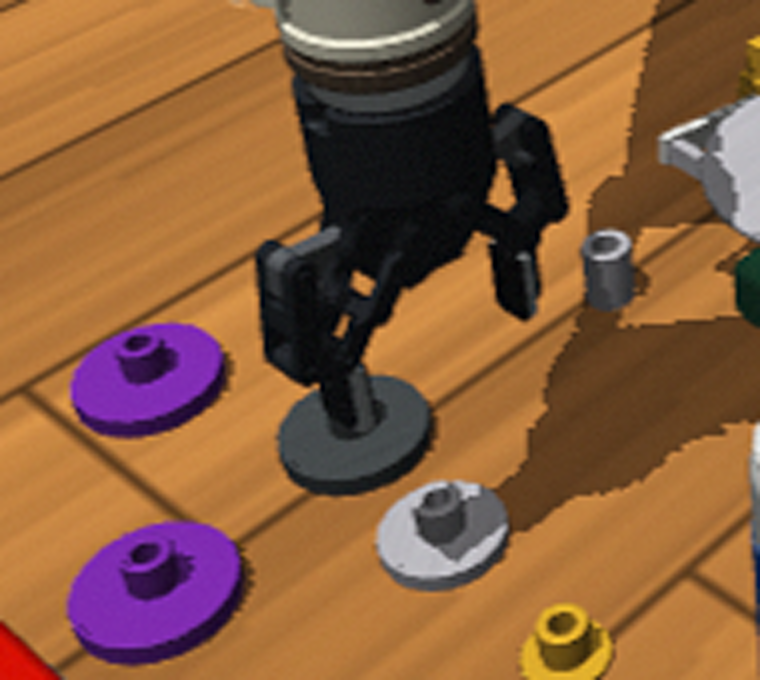

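```bash
python3 -m handwheel '[{"grip":0,"translation":[1.2,2,0.6],"turn":-0.5},{"grip":0,"translation":[0,2,0],"turn":0},{"grip":0,"translation":[0,0,0],"turn":0},{"grip":0,"translation":[0,0,0],"turn":0}]'
```

```text
clock: 2.32
tcp_pos: [0.5123, -0.3467, 0.0738]
orientation: [-1.551, 0.02, -3.119]
ft_force: [-0.4, -0.7, 0.3]
finger_gap: 0.0855
```

```bash
cat >> h.py <<'E'
from scipy.spatial.transform import Rotation as Ro
def togo(x,y,z):
    s=r.sense(); R=Ro.from_euler('xyz',s["orientation"]).as_matrix()
    d=R.T@(np.array([x,y,z])-s["tcp_pos"])*100
    np.set_printoptions(precision=3,suppress=True)
    print("t",round(s["clock"],2),"tcp",s["tcp_pos"],"toolY",R[:,1],"jaw",R[:,2],"togo cm",d,"gap",round(s["finger_gap"],4),"F",s["ft_force"])
E
python3 -c "
from h import *
togo(.507,-.340,.016)"
```

```text
t 2.32 tcp [ 0.512 -0.347  0.074] toolY [ 0.02 -0.02 -1.  ] jaw [ 0.022 -1.     0.02 ] togo cm [ 0.623  5.752 -0.799] gap 0.0855 F [-0.426 -0.703  0.325]
```

```bash
python3 -m handwheel '[{"grip":0,"translation":[0.2,0.5,-0.2],"turn":0.4},{"grip":0,"translation":[0.2,0.5,-0.2],"turn":0.4},{"grip":0,"translation":[0.2,0.5,-0.2],"turn":0.4},{"grip":0,"translation":[0,0.5,-0.1],"turn":0},{"grip":0,"translation":[0,0.5,0],"turn":0}]';python3 -c "
from h import *
togo(.507,-.340,.016)"
```

```text
clock: 2.73
tcp_pos: [0.5103, -0.3434, 0.0551]
orientation: [-1.542, 0.029, 3.141]
ft_force: [-0.8, 0.9, -0.4]
finger_gap: 0.0854
t 2.73 tcp [ 0.51  -0.343  0.055] toolY [ 0.029 -0.029 -0.999] jaw [-0.001 -1.     0.029] togo cm [ 0.441  3.883 -0.454] gap 0.0854 F [-0.793  0.87  -0.436]
```

```bash
for i in 1 2; do python3 -m handwheel '[{"grip":0,"translation":[0,0,0],"turn":0},{"grip":0,"translation":[0,0,0],"turn":0}]';python3 -c "
from h import *
togo(.507,-.340,.016);print(r.sense()['qd'])"; done
```

```text
clock: 2.9
tcp_pos: [0.5097, -0.3425, 0.0535]
orientation: [-1.543, 0.028, 3.141]
ft_force: [0.5, 0.7, -0.3]
finger_gap: 0.0855
t 2.9 tcp [ 0.51  -0.343  0.054] toolY [ 0.028 -0.027 -0.999] jaw [-0.001 -1.     0.027] togo cm [ 0.371  3.736 -0.355] gap 0.0855 F [ 0.531  0.746 -0.3  ]
[ 0.002  0.011  0.008 -0.001 -0.004  0.   ]
clock: 3.07
tcp_pos: [0.5097, -0.3424, 0.0533]
orientation: [-1.544, 0.027, 3.142]
ft_force: [-1.2, 0.7, 0.4]
finger_gap: 0.0854
t 3.07 tcp [ 0.51  -0.342  0.053] toolY [ 0.027 -0.027 -0.999] jaw [-0.001 -1.     0.027] togo cm [ 0.371  3.717 -0.342] gap 0.0854 F [-1.19   0.723  0.45 ]
[-0.     0.001 -0.    -0.001  0.003 -0.001]
```

```bash
python3 -m handwheel '[{"grip":0,"translation":[0,-3,0],"turn":0},{"grip":0,"translation":[0,-3,0],"turn":0},{"grip":0,"translation":[0,0,0],"turn":0},{"grip":0,"translation":[0,0,0],"turn":0}]';python3 -c "
from h import *
togo(.507,-.340,.016);print(r.sense()['qd'])"
```

```text
clock: 3.4
tcp_pos: [0.5071, -0.3399, 0.1139]
orientation: [-1.547, 0.025, 3.141]
ft_force: [0.6, 0.5, -1.5]
finger_gap: 0.0854
t 3.4 tcp [ 0.507 -0.34   0.114] toolY [ 0.025 -0.024 -0.999] jaw [-0.001 -1.     0.024] togo cm [ 0.253  9.78  -0.229] gap 0.0854 F [ 0.56   0.46  -1.533]
[ 0.001 -0.041 -0.042  0.001  0.018  0.001]
```

```bash
python3 -m handwheel '[{"grip":0,"translation":[0,3,0],"turn":0},{"grip":0,"translation":[0,0,0],"turn":0},{"grip":0,"translation":[0,0,0],"turn":0}]';python3 -c "
from h import *
togo(.507,-.340,.016);print(r.sense()['qd'])"
```

```text
clock: 3.65
tcp_pos: [0.5092, -0.342, 0.085]
orientation: [-1.543, 0.028, 3.142]
ft_force: [-0.1, -1.4, 0.8]
finger_gap: 0.0853
t 3.65 tcp [ 0.509 -0.342  0.085] toolY [ 0.028 -0.027 -0.999] jaw [-0.001 -1.     0.027] togo cm [ 0.41   6.883 -0.39 ] gap 0.0853 F [-0.056 -1.415  0.768]
[-0.001  0.047  0.059 -0.001 -0.006 -0.   ]
```

```bash
python3 -m handwheel '[{"grip":0,"translation":[-1.5,0,1],"turn":0},{"grip":0,"translation":[0,0,0],"turn":0},{"grip":0,"translation":[0,0,0],"turn":0}]';python3 -c "
from h import *
togo(.507,-.340,.016);print(r.sense()['qd'])"
```

```text
clock: 3.9
tcp_pos: [0.5228, -0.3505, 0.0843]
orientation: [-1.548, 0.023, 3.142]
ft_force: [-0.2, 0.1, -1.3]
finger_gap: 0.0853
t 3.9 tcp [ 0.523 -0.35   0.084] toolY [ 0.023 -0.023 -0.999] jaw [-0.001 -1.     0.023] togo cm [ 1.736  6.767 -1.206] gap 0.0853 F [-0.174  0.126 -1.318]
[ 0.001  0.009 -0.039  0.003 -0.007  0.001]
```

```bash
python3 -m handwheel '[{"grip":0,"translation":[1.5,0,-1],"turn":0},{"grip":0,"translation":[0,0,0],"turn":0},{"grip":0,"translation":[0,0,0],"turn":0}]';python3 -c "
from h import *
togo(.507,-.340,.016);print(r.sense()['qd'])"
```

```text
clock: 4.15
tcp_pos: [0.507, -0.34, 0.0845]
orientation: [-1.547, 0.023, -3.141]
ft_force: [0.3, -0.1, 0.0]
finger_gap: 0.0856
t 4.15 tcp [ 0.507 -0.34   0.085] toolY [ 0.023 -0.023 -0.999] jaw [-0.    -1.     0.023] togo cm [ 0.165  6.85  -0.161] gap 0.0856 F [ 0.277 -0.096  0.009]
[ 0.001 -0.024  0.045 -0.     0.023 -0.001]
```

```bash
python3 -m handwheel '[{"grip":0,"translation":[-3.2,0,2],"turn":0},{"grip":0,"translation":[0,0,0],"turn":0},{"grip":0,"translation":[0,0,0],"turn":0}]';python3 -c "
from h import *
togo(.507,-.340,.016)"; python3 -m handwheel '[{"grip":0,"translation":[3.2,0,-2],"turn":0},{"grip":0,"translation":[0,0,0],"turn":0},{"grip":0,"translation":[0,0,0],"turn":0}]';python3 -c "
from h import *
togo(.507,-.340,.016)"
```

```text
clock: 4.4
tcp_pos: [0.5344, -0.3552, 0.0784]
orientation: [-1.559, 0.011, 3.141]
ft_force: [-0.5, 0.4, -0.9]
finger_gap: 0.0853
t 4.4 tcp [ 0.534 -0.355  0.078] toolY [ 0.011 -0.012 -1.   ] jaw [-0.001 -1.     0.012] togo cm [ 2.815  6.19  -1.586] gap 0.0853 F [-0.465  0.43  -0.895]
clock: 4.65
tcp_pos: [0.4973, -0.3304, 0.0709]
orientation: [-1.569, 0.002, 3.141]
ft_force: [0.9, -0.9, 0.4]
finger_gap: 0.0855
t 4.65 tcp [ 0.497 -0.33   0.071] toolY [ 0.002 -0.002 -1.   ] jaw [-0.    -1.     0.002] togo cm [-0.96   5.494  0.947] gap 0.0855 F [ 0.943 -0.902  0.375]
```

```bash
python3 -m handwheel '[{"grip":0,"translation":[-0.5,0,0.5],"turn":0},{"grip":0,"translation":[-0.4,1,0.4],"turn":0},{"grip":0,"translation":[0,1.5,0],"turn":0},{"grip":0,"translation":[0,1,0],"turn":0},{"grip":0,"translation":[0,0,0],"turn":0},{"grip":0,"translation":[0,0,0],"turn":0}]';python3 -c "
from h import *
togo(.507,-.340,.016)"
```

```text
clock: 5.15
tcp_pos: [0.5129, -0.346, 0.0421]
orientation: [-1.558, 0.013, 3.141]
ft_force: [-0.0, 0.5, 0.2]
finger_gap: 0.0856
t 5.15 tcp [ 0.513 -0.346  0.042] toolY [ 0.013 -0.013 -1.   ] jaw [-0.001 -1.     0.013] togo cm [ 0.626  2.593 -0.632] gap 0.0856 F [-0.008  0.479  0.212]
```

```bash
python3 -m handwheel '[{"grip":0,"translation":[0.55,0,-0.5],"turn":0},{"grip":0,"translation":[0,0,0],"turn":0},{"grip":0,"translation":[0,2,0],"turn":0},{"grip":0,"translation":[0,0,0],"turn":0},{"grip":0,"translation":[0,0,0],"turn":0}]';python3 -c "
from h import *
togo(.507,-.340,.016);c=cam('scene'); crop(c,120,260,150,130,5,'s4.png')"
```

```text
clock: 5.57
tcp_pos: [0.5101, -0.3434, 0.0269]
orientation: [-1.552, 0.019, 3.142]
ft_force: [0.6, 0.3, 0.1]
finger_gap: 0.0853
t 5.57 tcp [ 0.51  -0.343  0.027] toolY [ 0.019 -0.019 -1.   ] jaw [-0.    -1.     0.019] togo cm [ 0.328  1.073 -0.365] gap 0.0853 F [0.617 0.317 0.137]
```

View pics/s4.png

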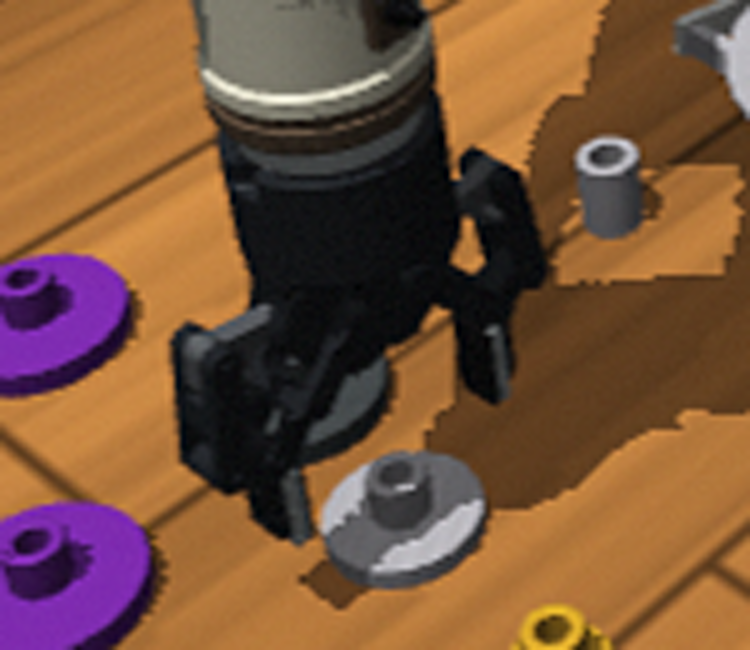

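```bash
python3 -m handwheel '[{"grip":0,"translation":[-2.5,-0.8,1.5],"turn":0},{"grip":0,"translation":[0,0,0],"turn":0},{"grip":0,"translation":[0,0,0],"turn":0}]';python3 -c "
from h import *
togo(.507,-.340,.016)"; python3 -m handwheel '[{"grip":0,"translation":[2.5,0,-1.6],"turn":0},{"grip":0,"translation":[0,0,0],"turn":0},{"grip":0,"translation":[0,0,0],"turn":0}]';python3 -c "
from h import *
togo(.507,-.340,.016)"
```

```text
clock: 5.87
tcp_pos: [0.5326, -0.3556, 0.0346]
orientation: [-1.557, 0.013, 3.142]
ft_force: [-0.6, -0.4, -1.1]
finger_gap: 0.0857
t 5.87 tcp [ 0.533 -0.356  0.035] toolY [ 0.013 -0.014 -1.   ] jaw [-0.    -1.     0.014] togo cm [ 2.581  1.802 -1.582] gap 0.0857 F [-0.601 -0.362 -1.086]
clock: 6.12
tcp_pos: [0.5057, -0.338, 0.0337]
orientation: [-1.558, 0.012, -3.141]
ft_force: [0.3, -0.2, 1.0]
finger_gap: 0.0854
t 6.12 tcp [ 0.506 -0.338  0.034] toolY [ 0.012 -0.012 -1.   ] jaw [ 0.    -1.     0.012] togo cm [-0.108  1.779  0.179] gap 0.0854 F [ 0.272 -0.205  1.021]
```

```bash
python3 -m handwheel '[{"grip":0,"translation":[-0.1,1.75,0.1],"turn":0},{"grip":0,"translation":[0,0,0],"turn":0},{"grip":0,"translation":[0,0,0],"turn":0}]';python3 -c "
from h import *
togo(.507,-.340,.016)"
```

```text
clock: 6.37
tcp_pos: [0.5076, -0.3399, 0.0185]
orientation: [-1.556, 0.014, -3.141]
ft_force: [0.6, 0.5, 0.4]
finger_gap: 0.0857
t 6.37 tcp [ 0.508 -0.34   0.019] toolY [ 0.014 -0.015 -1.   ] jaw [ 0.    -1.     0.015] togo cm [0.068 0.249 0.008] gap 0.0857 F [0.553 0.469 0.432]
```

```bash
python3 -m handwheel '[{"grip":0,"translation":[0.05,0.3,0],"turn":0},{"grip":0.4,"translation":[0,0,0],"turn":0},{"grip":0.6,"translation":[0,0,0],"turn":0},{"grip":0.8,"translation":[0,0,0],"turn":0},{"grip":1,"translation":[0,0,0],"turn":0},{"grip":1,"translation":[0,0,0],"turn":0},{"grip":1,"translation":[0,0,0],"turn":0},{"grip":1,"translation":[0,0,0],"turn":0}]' 40;python3 -c "
from h import *
togo(.507,-.340,.016);c=cam('scene'); crop(c,120,260,150,130,5,'s5.png')"
```

```text
clock: 7.03
tcp_pos: [0.5095, -0.3421, 0.0195]
orientation: [-1.552, 0.019, -3.141]
ft_force: [1.0, -0.0, -1.3]
finger_gap: 0.0218
t 7.03 tcp [ 0.51  -0.342  0.019] toolY [ 0.019 -0.019 -1.   ] jaw [ 0.    -1.     0.019] togo cm [ 0.261  0.337 -0.219] gap 0.0218 F [ 0.995 -0.044 -1.311]
```

View pics/s5.png

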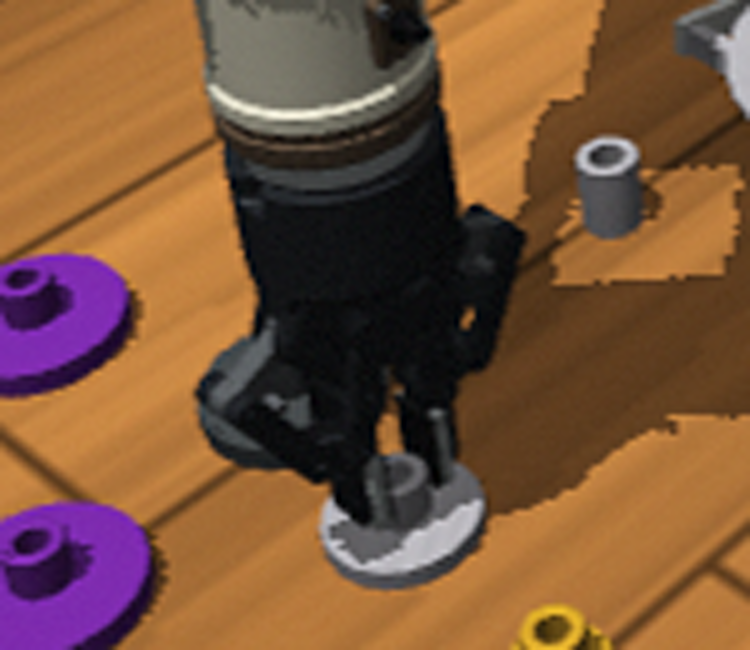

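```bash
python3 -m handwheel '[{"grip":1,"translation":[0,-1,0],"turn":0},{"grip":1,"translation":[0,-1.5,0],"turn":0},{"grip":1,"translation":[0,-1,0],"turn":0},{"grip":1,"translation":[0,0,0],"turn":0},{"grip":1,"translation":[0,0,0],"turn":0}]' 60;python3 -c "
from h import *
togo(.507,-.340,.016);c=cam('scene'); crop(c,120,260,150,130,5,'s6.png')"
```

```text
clock: 7.5
tcp_pos: [0.507, -0.3397, 0.0546]
orientation: [-1.556, 0.014, -3.141]
ft_force: [0.2, 0.1, -3.7]
finger_gap: 0.0207
t 7.5 tcp [ 0.507 -0.34   0.055] toolY [ 0.015 -0.015 -1.   ] jaw [ 0.    -1.     0.015] togo cm [ 0.056  3.864 -0.024] gap 0.0207 F [ 0.159  0.11  -3.697]
```

View pics/s6.png

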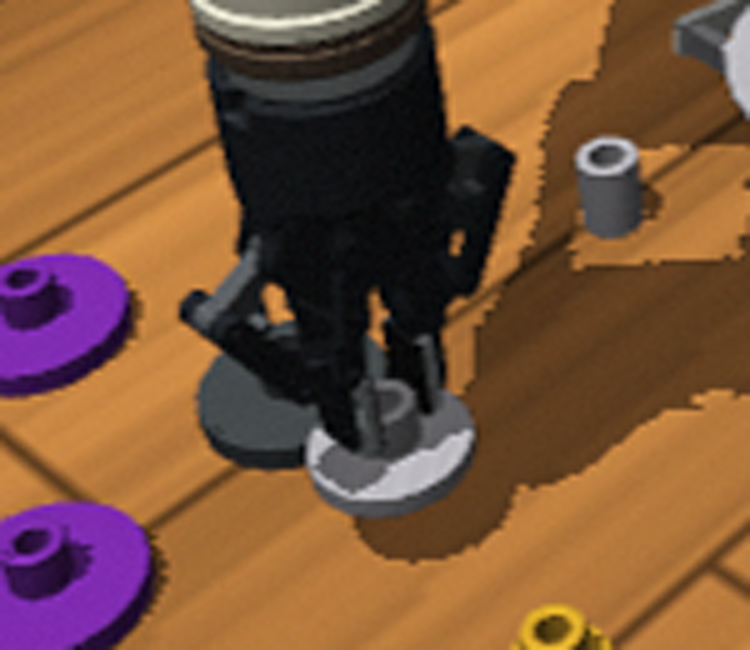

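Run:
```python
from h import *
for n in("top","scene"):
    c=cam(n); R=cv2.Rodrigues(c["rvec"])[0]; print(n,-R.T@c["tvec"])
    p=(.5845,-.1245)
    print(proj(c,(*p,.142)),proj(c,(*p,.197)))
    im=c["image"]
    k=6
    u0,v0,w,h=((345,175,80,75) if n=="top" else (255,235,95,70))
    big=cv2.resize(im[v0:v0+h,u0:u0+w,::-1],None,fx=8,fy=8,interpolation=cv2.INTER_CUBIC)
    def d(P,col):
        u,v=proj(c,P); cv2.circle(big,(int((u-u0+.5)*8),int((v-v0+.5)*8)),2,col,-1)
    for a in np.linspace(0,6.283,40): d((p[0]+.075*np.cos(a),p[1]+.075*np.sin(a),.142),(0,0,255))
    d((*p,.142),(0,255,0)); d((*p,.197),(255,0,0))
    cv2.imwrite(f"pics/pan_{n}.png",big)
```

```text
top [0.37797783 0.00850793 1.3261481 ]
[382.79574882 210.95479974] [385.23923991 207.0978972 ]
scene [ 1.08180184 -0.69384363  0.70469351]
[301.87750005 268.90353716] [301.43716964 246.13500367]
```

View pics/pan_top.png

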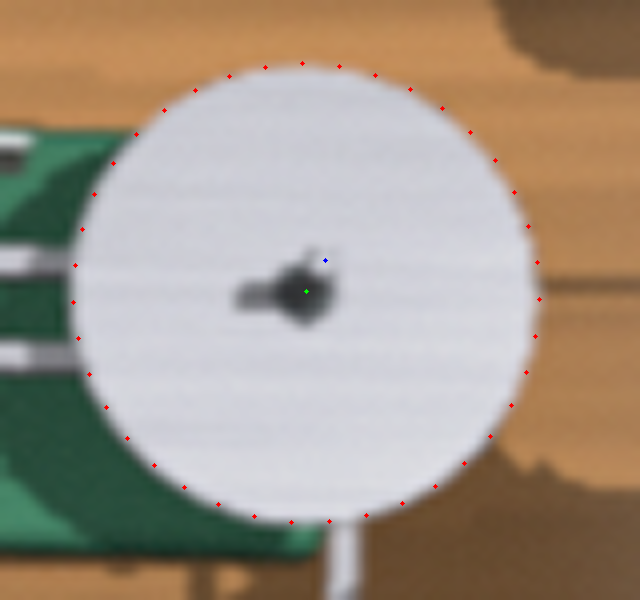

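View pics/pan_scene.png

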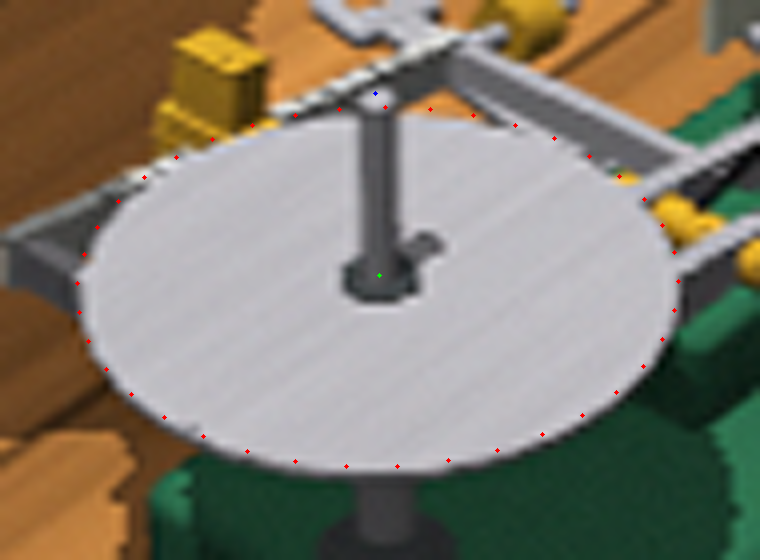

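```bash
cat >> h.py <<'E'
def ov(c,box,k,name,circles):
    u0,v0,w,h=box
    big=cv2.resize(c["image"][v0:v0+h,u0:u0+w,::-1],None,fx=k,fy=k,interpolation=cv2.INTER_CUBIC)
    for (x,y,z,rad,col) in circles:
        for a in np.linspace(0,6.283,60):
            u,v=proj(c,(x+rad*np.cos(a),y+rad*np.sin(a),z)); cv2.circle(big,(int((u-u0+.5)*k),int((v-v0+.5)*k)),1,col,-1)
    cv2.imwrite("pics/"+name,big)
E
python3 - <<'E'
from h import *
c=cam("scene"); p=r.sense()["tcp_pos"]; zb=p[2]-.0195
print(p)
ov(c,(165,315,70,55),10,"w1.png",[(p[0],p[1],zb+.011,.031,(0,0,255)),(p[0],p[1],zb,.031,(0,160,0)),(p[0],p[1],zb+.031,.012,(255,0,0)),(p[0],p[1],zb+.031,.0063,(255,0,255))])
E
```

```text
[ 0.50665383 -0.3393202   0.05363024]
```

View pics/w1.png

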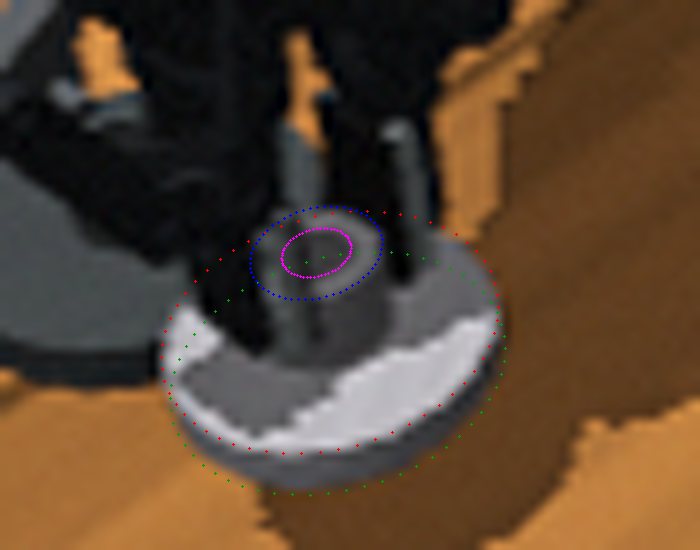

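Run:
```python
from h import *
c=cam("scene"); t=cam("top")
print(back(c,302.25,269.55,.142),back(c,301.4,247.0,.197))
print(back(t,382.4,211,.142))
print(tri([t,c],[(382.4,211),(302.25,269.55)]))
togo(.586,-.125,.26)
```

```text
[ 0.58648268 -0.12567678  0.142     ] [ 0.58639528 -0.12682817  0.197     ]
[ 0.58438755 -0.12347866  0.142     ]
[ 0.58473893 -0.12369181  0.14002689]
t 7.8 tcp [ 0.507 -0.339  0.054] toolY [ 0.013 -0.014 -1.   ] jaw [ 0.    -1.     0.014] togo cm [ -8.22  -20.823 -21.147] gap 0.0209 F [ 0.656 -0.652 -2.574]
```

```bash
python3 -m handwheel '[{"grip":1,"translation":[0,-1.5,0],"turn":0},{"grip":1,"translation":[0,-3,0],"turn":0},{"grip":1,"translation":[0,-3.5,0],"turn":0},{"grip":1,"translation":[-0.5,-3.5,-1],"turn":0},{"grip":1,"translation":[-1,-3,-2],"turn":0},{"grip":1,"translation":[-1.2,-2,-3],"turn":0},{"grip":1,"translation":[-1.2,-1,-3],"turn":0},{"grip":1,"translation":[-1.2,0,-3],"turn":0},{"grip":1,"translation":[-1,0,-2],"turn":0},{"grip":1,"translation":[-0.5,0,-1],"turn":0},{"grip":1,"translation":[0,0,0],"turn":0},{"grip":1,"translation":[0,0,0],"turn":0}]';python3 -c "
from h import *
togo(.5855,-.1248,.24)"
```

```text
clock: 8.8
tcp_pos: [0.5707, -0.1804, 0.2309]
orientation: [-1.565, 0.007, 3.138]
ft_force: [0.4, -0.1, -3.0]
finger_gap: 0.0207
t 8.8 tcp [ 0.571 -0.18   0.231] toolY [ 0.007 -0.005 -1.   ] jaw [-0.003 -1.     0.005] togo cm [-1.467 -0.928 -5.562] gap 0.0207 F [ 0.364 -0.149 -3.003]
```

```bash
python3 -m handwheel '[{"grip":1,"translation":[-0.4,-0.9,-1.2],"turn":0},{"grip":1,"translation":[-0.5,0,-2],"turn":0},{"grip":1,"translation":[-0.3,0,-1.2],"turn":0},{"grip":1,"translation":[-0.1,0,-0.5],"turn":0},{"grip":1,"translation":[0,0,0],"turn":0},{"grip":1,"translation":[0,0,0],"turn":0}]';python3 - <<'E'
from h import *
togo(.5855,-.1248,.24)
c=cam("scene"); p=r.sense()["tcp_pos"]; zb=p[2]-.0195
ov(c,(255,205,90,85),8,"w2.png",[(p[0],p[1],zb+.011,.031,(0,0,255)),(p[0],p[1],zb,.031,(0,160,0)),(.5855,-.1248,.197,.005,(255,0,0)),(p[0],p[1],zb+.031,.012,(255,0,255))])
c=cam("top");crop(c,340,160,110,100,6,"t4.png")
E
```

```text
clock: 9.3
tcp_pos: [0.5825, -0.1333, 0.2392]
orientation: [-1.565, 0.003, 3.131]
ft_force: [0.1, 0.0, -3.2]
finger_gap: 0.0211
t 9.3 tcp [ 0.583 -0.133  0.239] toolY [ 0.003 -0.006 -1.   ] jaw [-0.01  -1.     0.006] togo cm [-0.29  -0.08  -0.853] gap 0.0211 F [ 0.084  0.015 -3.158]
```

View pics/w2.png

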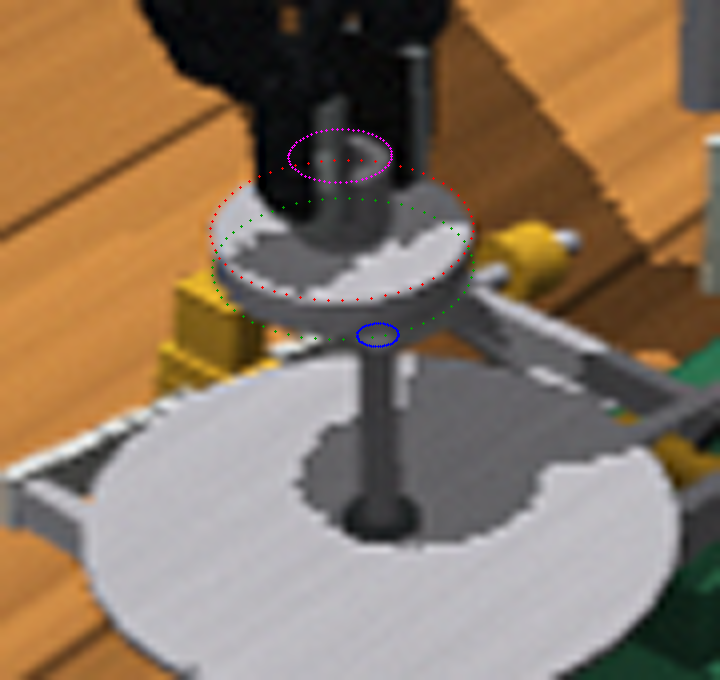

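View pics/t4.png

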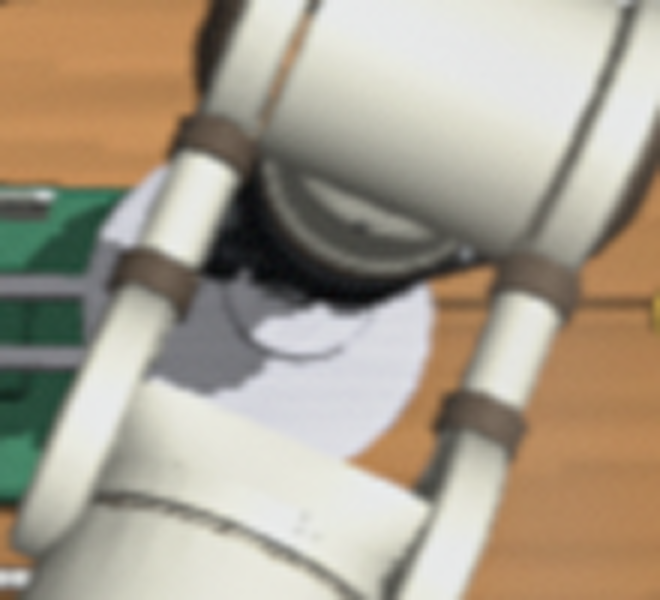

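Run:
```python
from h import *
c=cam("top"); p=r.sense()["tcp_pos"]; zb=p[2]-.0195
print(p)
ov(c,(365,190,45,40),14,"t5.png",[(p[0],p[1],zb+.011,.031,(0,0,255)),(p[0],p[1],zb,.031,(0,160,0)),(.5850,-.1245,.142,.075,(255,0,0))])
c=cam("scene")
ov(c,(275,215,50,45),14,"s7.png",[(p[0],p[1],zb+.011,.031,(0,0,255)),(p[0],p[1],zb,.031,(0,160,0)),(p[0],p[1],zb+.031,.012,(255,0,255)),(.5864,-.1268,.197,.005,(255,0,0))])
```

```text
[ 0.58242707 -0.133648    0.2391313 ]
```

View pics/t5.png

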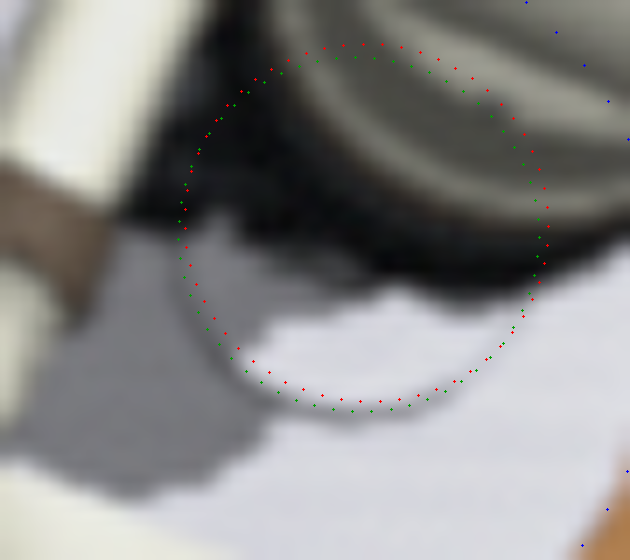

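View pics/s7.png

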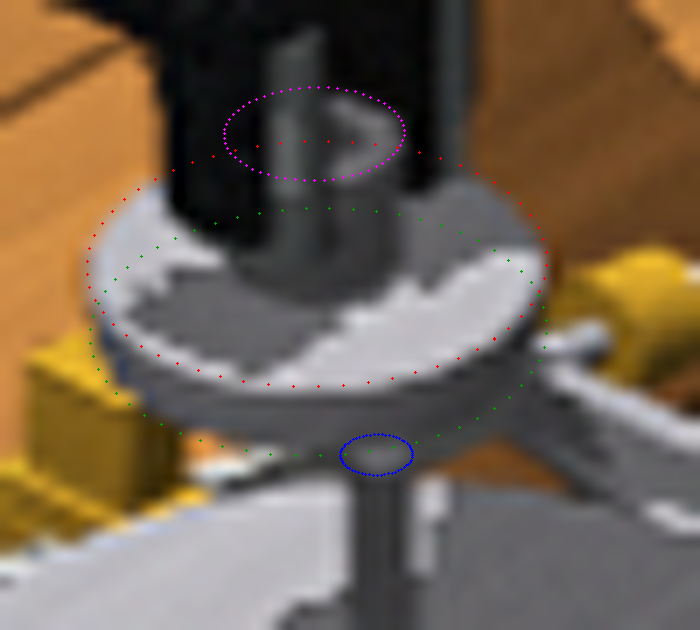

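```bash
python3 -m handwheel '[{"grip":1,"translation":[-0.1,0,-0.4],"turn":0},{"grip":1,"translation":[-0.1,0.5,-0.3],"turn":0},{"grip":1,"translation":[0,0.6,0],"turn":0},{"grip":1,"translation":[0,0,0],"turn":0},{"grip":1,"translation":[0,0,0],"turn":0}]';python3 - <<'E'
from h import *
togo(.5852,-.1250,.2185)
E
```

```text
clock: 9.92
tcp_pos: [0.5843, -0.1272, 0.2266]
orientation: [-1.565, 0.002, 3.129]
ft_force: [-0.1, 0.0, -2.4]
finger_gap: 0.0209
t 9.92 tcp [ 0.584 -0.127  0.227] toolY [ 0.002 -0.006 -1.   ] jaw [-0.013 -1.     0.006] togo cm [-0.081  0.805 -0.226] gap 0.0209 F [-0.075  0.026 -2.359]
```

```bash
python3 -m handwheel '[{"grip":1,"translation":[-0.1,0.3,-0.25],"turn":0},{"grip":1,"translation":[0,0.4,0],"turn":0},{"grip":1,"translation":[0,0,0],"turn":0},{"grip":1,"translation":[0,0,0],"turn":0}]';python3 - <<'E'
from h import *
togo(.5852,-.1250,.2185)
c=cam("scene");p=r.sense()["tcp_pos"]; zb=p[2]-.0195
ov(c,(270,215,60,55),12,"s8.png",[(p[0],p[1],zb+.011,.031,(0,0,255))])
E
```

```text
clock: 10.25
tcp_pos: [0.5853, -0.1244, 0.2182]
orientation: [-1.566, 0.001, 3.129]
ft_force: [0.4, -0.4, -2.8]
finger_gap: 0.021
t 10.25 tcp [ 0.585 -0.124  0.218] toolY [ 0.001 -0.005 -1.   ] jaw [-0.013 -1.     0.005] togo cm [ 0.005 -0.026  0.06 ] gap 0.021 F [ 0.377 -0.4   -2.791]
```

View pics/s8.png

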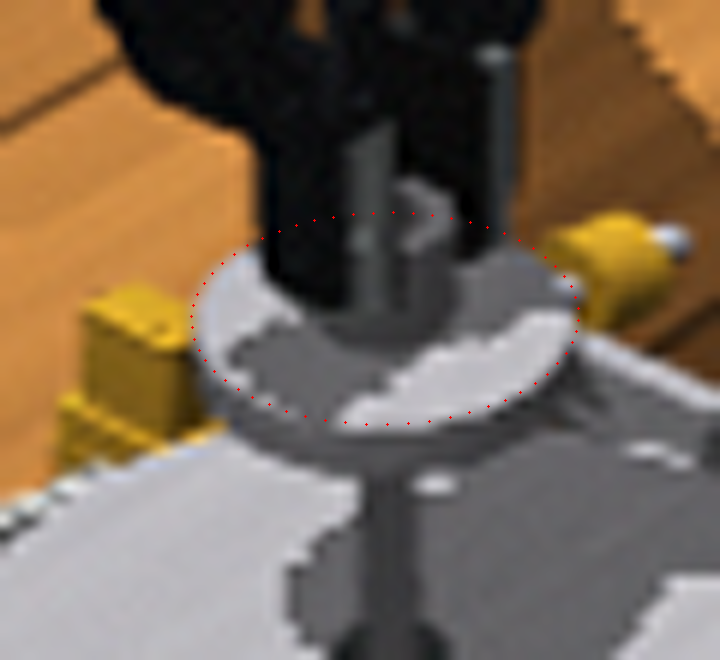

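```bash
python3 -m handwheel '[{"grip":1,"translation":[0,0.4,0],"turn":0},{"grip":1,"translation":[0,0.4,0],"turn":0},{"grip":1,"translation":[0,0,0],"turn":0},{"grip":1,"translation":[0,0,0],"turn":0}]';python3 - <<'E'
from h import *
togo(.5852,-.1250,.1815)
c=cam("scene");p=r.sense()["tcp_pos"]; zb=p[2]-.0195
ov(c,(255,205,95,80),8,"s9.png",[(p[0],p[1],zb+.011,.031,(0,0,255)),(.5855,-.125,.142,.075,(255,0,0))])
E
```

```text
clock: 10.63
tcp_pos: [0.5853, -0.1247, 0.2096]
orientation: [-1.565, 0.002, 3.129]
ft_force: [-0.0, 0.6, -3.1]
finger_gap: 0.0209
t 10.63 tcp [ 0.585 -0.125  0.21 ] toolY [ 0.002 -0.006 -1.   ] jaw [-0.013 -1.     0.006] togo cm [0.019 2.814 0.019] gap 0.0209 F [-0.013  0.554 -3.098]
```

View pics/s9.png

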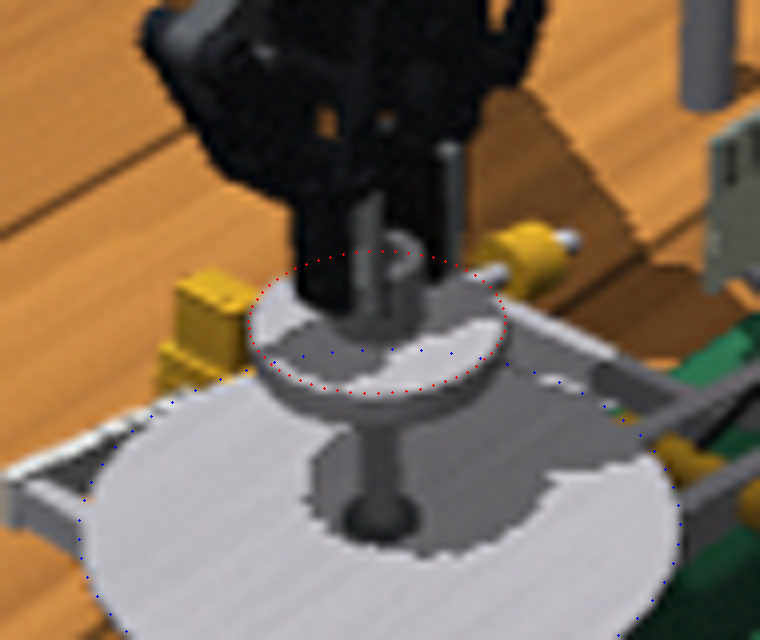

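```bash
python3 -m handwheel '[{"grip":1,"translation":[0,0.5,0],"turn":0},{"grip":1,"translation":[0,0.5,0],"turn":0},{"grip":1,"translation":[0,0.5,0],"turn":0},{"grip":1,"translation":[0,0.5,0],"turn":0},{"grip":1,"translation":[0,0.5,0],"turn":0},{"grip":1,"translation":[0,0.5,0],"turn":0},{"grip":1,"translation":[0,0.3,0],"turn":0},{"grip":1,"translation":[0,0,0],"turn":0}]';python3 - <<'E'
from h import *
togo(.5852,-.1250,.1625)
E
```

```text
clock: 11.35
tcp_pos: [0.585, -0.1248, 0.1725]
orientation: [-1.566, 0.001, 3.128]
ft_force: [-0.3, 0.2, -2.9]
finger_gap: 0.0211
t 11.35 tcp [ 0.585 -0.125  0.172] toolY [ 0.001 -0.005 -1.   ] jaw [-0.013 -1.     0.005] togo cm [-0.015  0.997  0.012] gap 0.0211 F [-0.29   0.186 -2.866]
```

```bash
python3 -m handwheel '[{"grip":1,"translation":[0,0.4,0],"turn":0},{"grip":1,"translation":[0,0.3,0],"turn":0},{"grip":1,"translation":[0,0.2,0],"turn":0},{"grip":1,"translation":[0,0.2,0],"turn":0},{"grip":1,"translation":[0,0,0],"turn":0},{"grip":1,"translation":[0,0,0],"turn":0}]';python3 - <<'E'
from h import *
togo(.5852,-.1250,.1625)
c=cam("scene")
crop(c,240,190,180,140,4,"s10.png")
E
```

```text
clock: 11.85
tcp_pos: [0.5855, -0.1251, 0.1613]
orientation: [-1.565, 0.002, 3.128]
ft_force: [-0.2, 0.7, -0.5]
finger_gap: 0.0208
t 11.85 tcp [ 0.585 -0.125  0.161] toolY [ 0.002 -0.006 -1.   ] jaw [-0.013 -1.     0.006] togo cm [ 0.029 -0.116 -0.004] gap 0.0208 F [-0.213  0.708 -0.511]
```

View pics/s10.png

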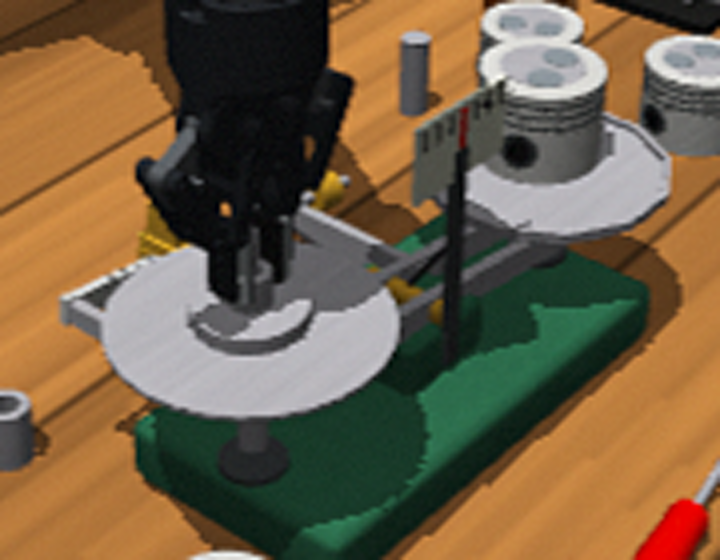

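```bash
python3 -m handwheel '[{"grip":0.7,"translation":[0,0,0],"turn":0},{"grip":0.4,"translation":[0,0,0],"turn":0},{"grip":0.2,"translation":[0,0,0],"turn":0},{"grip":0,"translation":[0,-1,0],"turn":0},{"grip":0,"translation":[0,-3,0],"turn":0},{"grip":0,"translation":[0,-3.5,0],"turn":0},{"grip":0,"translation":[0,-2,0],"turn":0},{"grip":0,"translation":[0,0,0],"turn":0},{"grip":0,"translation":[0,0,0],"turn":0},{"grip":0,"translation":[0,0,0],"turn":0}]';python3 - <<'E'
from h import *
togo(.5852,-.1250,.1625)
c=cam("scene")
crop(c,240,190,180,140,4,"s11.png")
c=cam("top")
crop(c,240,170,200,110,4,"t11.png")
E
```

```text
clock: 12.73
tcp_pos: [0.5868, -0.1252, 0.2664]
orientation: [-1.562, 0.009, 3.128]
ft_force: [-0.4, 0.1, 0.3]
finger_gap: 0.0853
t 12.73 tcp [ 0.587 -0.125  0.266] toolY [ 0.009 -0.009 -1.   ] jaw [-0.013 -1.     0.009] togo cm [ 0.255 10.392 -0.105] gap 0.0853 F [-0.386  0.129  0.32 ]
```

View pics/s11.png

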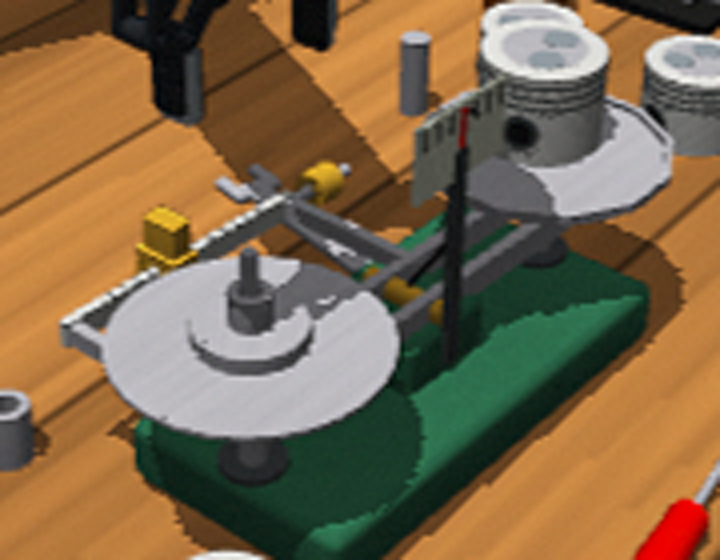

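View pics/t11.png

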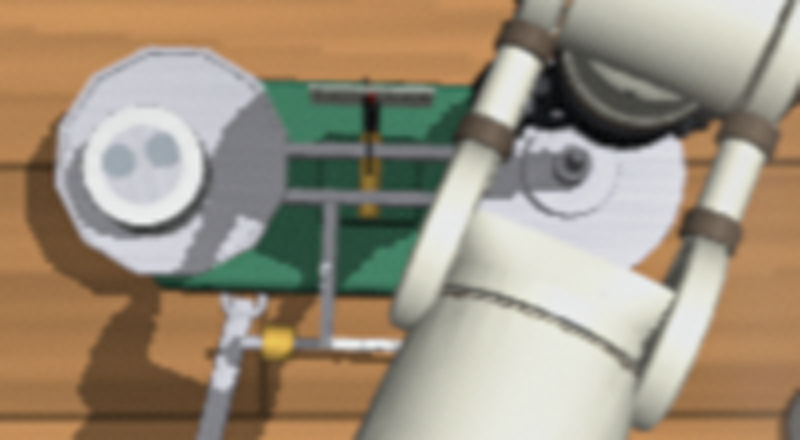

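```bash
python3 -m handwheel '[{"grip":1,"translation":[0.6,0,-0.6],"turn":0},{"grip":1,"translation":[1.5,0,-1.4],"turn":0},{"grip":1,"translation":[2.3,0,-2.0],"turn":0},{"grip":1,"translation":[2.3,0,-2.0],"turn":0},{"grip":1,"translation":[2,0,-1.8],"turn":0},{"grip":1,"translation":[1.2,0,-1.2],"turn":0},{"grip":1,"translation":[0.6,0,-0.6],"turn":0},{"grip":1,"translation":[0,0,0],"turn":0},{"grip":1,"translation":[0,0,0],"turn":0}]' 20;python3 - <<'E'
from h import *
togo(.47,-.02,.24)
c=cam("scene")
crop(c,240,190,180,140,4,"s12.png")
crop(c,255,225,80,60,10,"s12b.png")
E
```

```text
clock: 13.58
tcp_pos: [0.4697, -0.02, 0.2507]
orientation: [-1.571, -0.015, 3.128]
ft_force: [0.7, -0.4, -0.3]
finger_gap: -0.0001
t 13.58 tcp [ 0.47  -0.02   0.251] toolY [-0.015  0.    -1.   ] jaw [-0.014 -1.    -0.   ] togo cm [-0.043  1.069 -0.001] gap -0.0001 F [ 0.684 -0.44  -0.294]
```

View pics/s12.png

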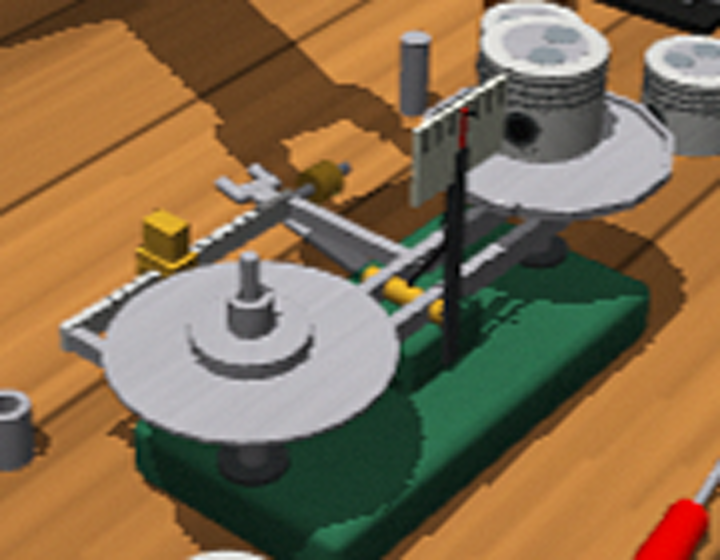

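View pics/s12b.png

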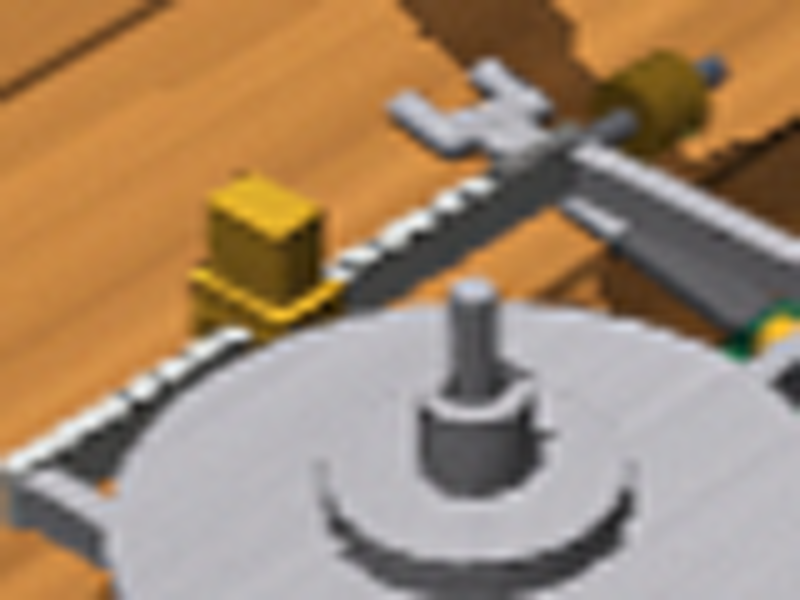

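Run:
```python
from h import *
c=cam("scene")
for z in(.197,.190,.185,.180,.175): print(z,proj(c,(.5864,-.1268,z)))
ov(c,(255,235,95,70),8,"s13.png",[(.5864,-.1264,z,.075,col) for z,col in((.125,(0,0,255)),(.130,(0,160,0)))])
t=cam("top"); crop(t,300,180,60,40,12,"t13.png")
```

```text
0.197 [301.4113232  246.99453677]
0.19 [301.46922911 249.97957219]
0.185 [301.51029579 252.09654927]
0.18 [301.55111936 254.20099452]
0.175 [301.59170199 256.29301889]
```

View pics/s13.png

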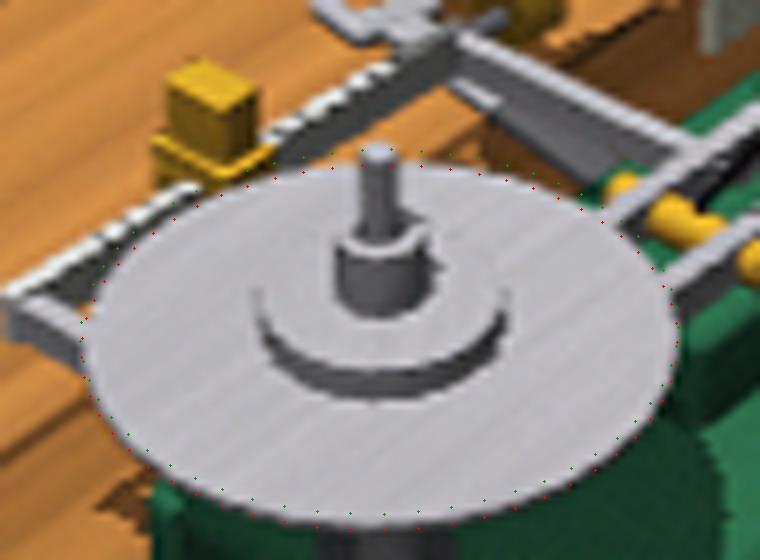

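View pics/t13.png

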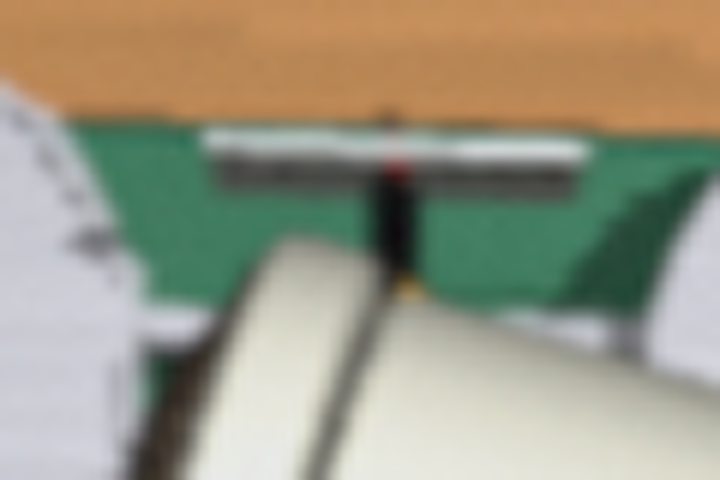

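Run:
```python
from h import *
c=cam("scene")
crop(c,335,200,45,60,10,"s14.png")
t=cam("top"); crop(t,310,180,45,30,16,"t14.png");print(r.sense()["clock"])
```

```text
13.8333
```

View pics/s14.png

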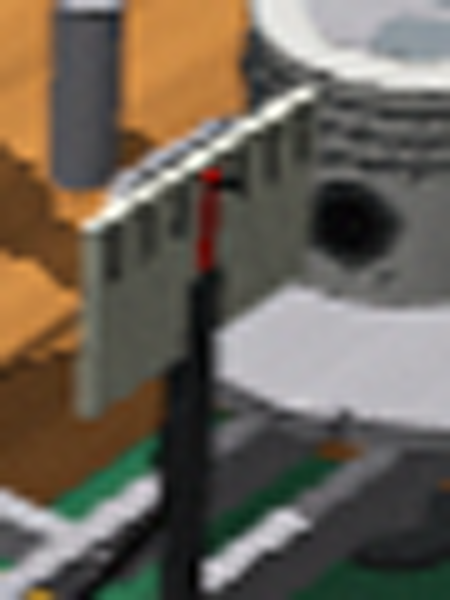

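View pics/t14.png

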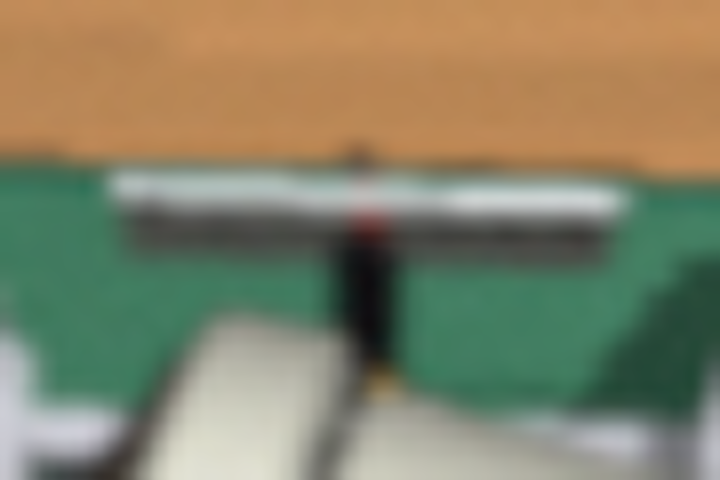

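Run:
```python
from h import *
a=cv2.imread("pics/scene0.png");b=cam("scene")["image"][:,:,::-1]
t0=cv2.imread("pics/top0.png");t=cam("top")["image"][:,:,::-1]
f=lambda im,u,v,w,h,k:cv2.resize(im[v:v+h,u:u+w],None,fx=k,fy=k,interpolation=cv2.INTER_CUBIC)
cv2.imwrite("pics/cmp.png",np.vstack([np.hstack([f(a,335,205,35,28,11),f(b,335,205,35,28,11)]),np.hstack([f(t0,314,182,35,26,11),f(t,314,182,35,26,11)])]))
```

```text
(no output)
```

View pics/cmp.png

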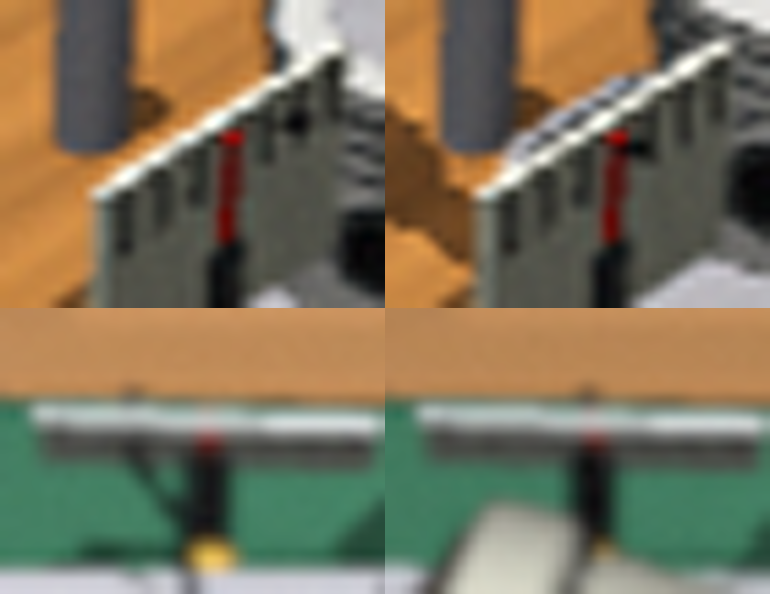

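Run:
```python
from h import *
t0=cv2.imread("pics/top0.png")[:,:,::-1].astype(int);t=cam("top")["image"].astype(int)
for im in(t0,t):
    print("gray")
    for v in range(186,198): print(v,[int(x) for x in im[v,322:340].sum(1)//3])
    print("red-green")
    for v in range(190,198): print(v,[int(x) for x in (im[v,328:338,0]-im[v,328:338,1])])
```

```text
gray
186 [139, 140, 139, 139, 138, 140, 138, 139, 140, 139, 137, 139, 138, 139, 136, 138, 139, 140]
187 [140, 140, 141, 139, 139, 141, 139, 140, 138, 139, 139, 140, 140, 139, 139, 139, 139, 140]
188 [141, 141, 141, 135, 137, 139, 141, 143, 142, 142, 141, 141, 142, 142, 141, 141, 143, 142]
189 [135, 133, 129, 114, 110, 124, 133, 135, 134, 134, 134, 136, 135, 138, 136, 134, 136, 133]
190 [132, 135, 132, 119, 119, 128, 124, 118, 117, 120, 125, 127, 127, 124, 118, 111, 108, 106]
191 [188, 188, 186, 180, 183, 185, 174, 167, 166, 167, 171, 170, 169, 165, 151, 144, 150, 156]
192 [166, 165, 165, 163, 163, 169, 177, 184, 186, 187, 189, 188, 187, 186, 182, 185, 204, 213]
193 [100, 97, 96, 94, 90, 98, 107, 116, 119, 119, 121, 121, 121, 120, 121, 119, 131, 139]
194 [74, 70, 68, 56, 53, 64, 74, 74, 71, 66, 57, 58, 68, 75, 75, 73, 72, 76]
195 [80, 79, 76, 60, 48, 64, 77, 77, 61, 47, 36, 40, 54, 70, 78, 75, 77, 77]
196 [93, 91, 88, 76, 56, 56, 78, 83, 63, 39, 27, 26, 43, 71, 85, 84, 85, 86]
197 [98, 98, 97, 92, 73, 58, 78, 87, 69, 41, 26, 24, 43, 78, 93, 97, 97, 95]
red-green
190 [2, 4, 2, 8, 15, 1
[... 1087 characters left out ...]
4, 116, 126, 133]
194 [71, 67, 68, 72, 73, 72, 70, 70, 69, 60, 49, 53, 65, 72, 71, 69, 70, 74]
195 [77, 76, 76, 76, 77, 75, 76, 75, 60, 39, 25, 33, 52, 69, 75, 73, 74, 74]
196 [89, 87, 87, 85, 85, 86, 87, 83, 60, 34, 19, 21, 40, 69, 83, 83, 82, 83]
197 [91, 93, 94, 92, 93, 94, 93, 90, 68, 35, 12, 18, 42, 76, 92, 94, 93, 93]
red-green
190 [2, 3, 2, 2, 9, 13, 12, 11, 14, 17]
191 [-14, -17, -19, -14, 3, -1, -15, -17, -19, -18]
192 [-6, -7, -7, -5, 5, 2, -4, -7, -7, -7]
193 [-1, -2, 0, 7, 28, 31, 13, 1, -2, -2]
194 [0, -2, -3, 5, 28, 33, 13, 1, -1, -2]
195 [-8, -6, -5, -3, 5, 9, 3, -3, -4, -4]
196 [-31, -31, -20, -10, -2, 0, -6, -20, -22, -22]
197 [-54, -51, -37, -16, -4, -2, -20, -43, -51, -52]
```

Run:
```python
from h import *
c=cam("scene")
print(back(c,280.9,245.2,.124))
for P in[(.470,-.0616,.124),(.470,-.0536,.124),(.470,-.0696,.124),(.482,-.0616,.124)]: print(proj(c,P))
for q in[(165,85),(200,60),(258,85),(222,110)]: print(back(c,255+(q[0]+.5)/8-.5,235+(q[1]+.5)/8-.5,.124))
for q in[(5,300),(455,40)]: print("bar",back(c,255+(q[0]+.5)/8-.5,235+(q[1]+.5)/8-.5,.094))
t=cv2.imread("pics/top0.png")[:,:,::-1]; tc=cam("top"); tc["image"]=t
ov(tc,(280,240,120,30),6,"t15.png",[(.470,-.0616,.131,.005,(255,0,0))])
togo(.469,-.03,.135)
```

```text
[ 0.47512986 -0.06854058  0.124     ]
[281.31463436 243.05928386]
[283.72915353 241.53536491]
[278.87529147 244.59887025]
[285.29976527 244.93463209]
[ 0.46525411 -0.07648648  0.124     ]
[ 0.46420156 -0.061083    0.124     ]
[ 0.48528957 -0.06023559  0.124     ]
[ 0.48590309 -0.07567403  0.124     ]
bar [ 0.47141239 -0.14754538  0.094     ]
bar [0.48384846 0.02741393 0.094     ]
t 14.08 tcp [ 0.47  -0.02   0.251] toolY [-0.014  0.    -1.   ] jaw [-0.015 -1.    -0.   ] togo cm [-0.048 11.635  0.957] gap 0.0003 F [ 0.455 -0.307  0.144]
```

View pics/t15.png

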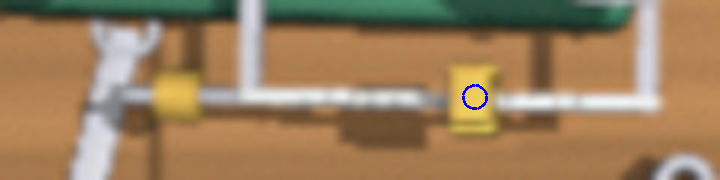

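Run:
```python
from h import *
t=cam("top")
T=lambda b,k,x,y:(b[0]+(x+.5)/k-.5,b[1]+(y+.5)/k-.5)
print(back(t,*T((310,180),16,110,185),.223),back(t,*T((310,180),16,625,203),.223))
# initial angle -.13: bar z at weight end .093+.155*.13
print("barR",back(t,*T((280,240),6,655,103),.113),"barL(cross)",back(t,*T((280,240),6,250,97),.093))
print("goodspan",back(t,*T((240,170),4,174,164),.108))
print("poise",back(t,*T((280,240),6,474,100),.1316))
print(proj(t,(.47,-.0,.1)),proj(t,(.48,-.0,.1)))
```

```text
[0.62001465 0.04417538 0.223     ] [ 0.61675381 -0.03367167  0.223     ]
barR [ 0.46823314 -0.14112242  0.113     ] barL(cross) [0.47313793 0.03565156 0.093     ]
goodspan [0.59281529 0.13659367 0.108     ]
poise [ 0.46846357 -0.06133394  0.1316    ]
[334.67281462 256.67376304] [334.65164352 252.90291551]
```

```bash
python3 -m handwheel '[{"grip":1,"translation":[0,1.5,0.4],"turn":1},{"grip":1,"translation":[0,3,0.4],"turn":0},{"grip":1,"translation":[0,3,0.2],"turn":0},{"grip":1,"translation":[0,2,0],"turn":0},{"grip":1,"translation":[0,1,0],"turn":0},{"grip":1,"translation":[0,0,0],"turn":0},{"grip":1,"translation":[0,0,0],"turn":0}]';python3 - <<'E'
from h import *
togo(.472,-.032,.112)
c=cam("scene"); crop(c,260,200,80,70,9,"s16.png")
E
```

```text
clock: 14.72
tcp_pos: [0.4714, -0.0318, 0.1456]
orientation: [-1.569, -0.007, 3.108]
ft_force: [0.0, -1.0, 1.2]
finger_gap: 0.0002
t 14.72 tcp [ 0.471 -0.032  0.146] toolY [-0.007 -0.002 -1.   ] jaw [-0.033 -0.999  0.002] togo cm [-0.089  3.357  0.011] gap 0.0002 F [ 0.007 -1.036  1.198]
```

View pics/s16.png

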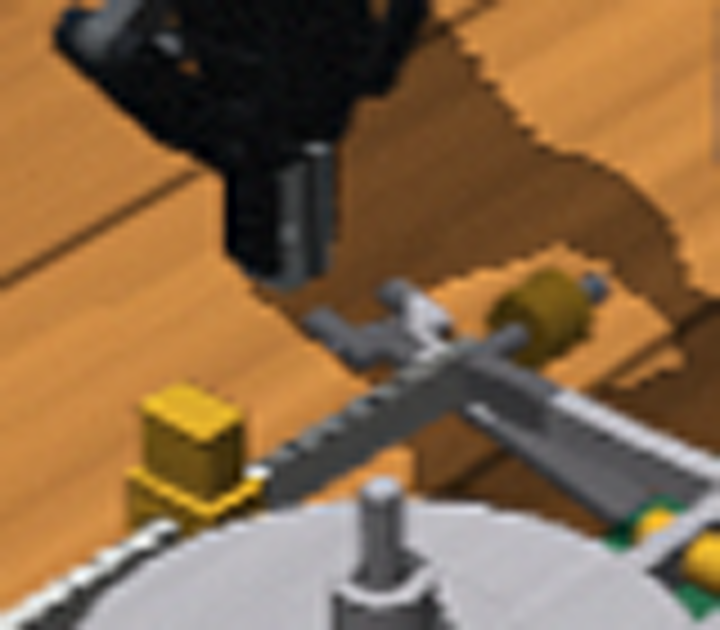

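```bash
python3 -m handwheel '[{"grip":1,"translation":[-0.1,1.5,0],"turn":0},{"grip":1,"translation":[0,1.3,0],"turn":0},{"grip":1,"translation":[0,0.4,0],"turn":0},{"grip":1,"translation":[0,0,0],"turn":0},{"grip":1,"translation":[0,0,0],"turn":0}]';python3 - <<'E'
from h import *
togo(.472,-.032,.112)
c=cam("scene"); crop(c,260,200,80,70,9,"s17.png")
E
```

```text
clock: 15.18
tcp_pos: [0.4782, -0.0335, 0.1209]
orientation: [-1.564, 0.007, 3.109]
ft_force: [-1.2, 0.6, -0.1]
finger_gap: -0.0001
t 15.18 tcp [ 0.478 -0.033  0.121] toolY [ 0.007 -0.007 -1.   ] jaw [-0.032 -0.999  0.006] togo cm [ 0.633  0.887 -0.131] gap -0.0001 F [-1.237  0.563 -0.094]
```

View pics/s17.png

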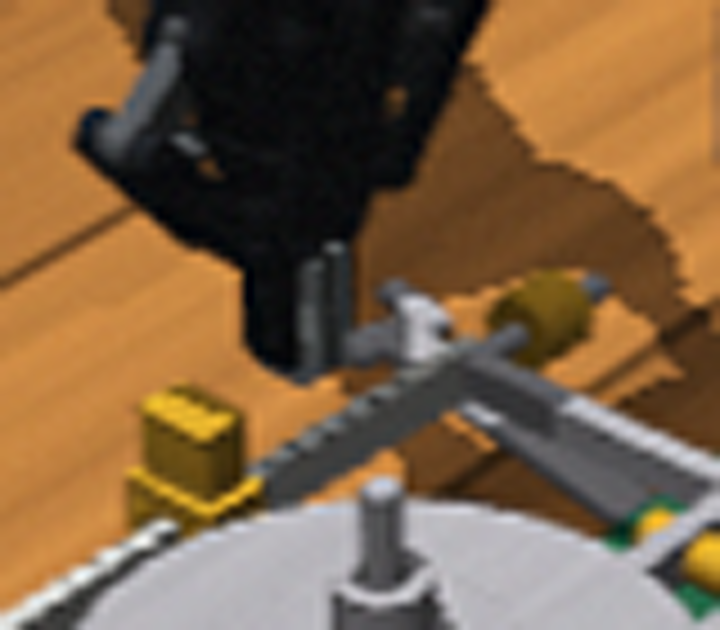

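```bash
python3 -m handwheel '[{"grip":1,"translation":[0.3,0.3,0],"turn":0},{"grip":1,"translation":[0.3,0.4,0],"turn":0},{"grip":1,"translation":[0,0,0],"turn":0},{"grip":1,"translation":[0,0,0],"turn":0}]';python3 - <<'E'
from h import *
togo(.472,-.032,.112)
c=cam("scene"); crop(c,260,200,80,70,9,"s18.png")
E
```

```text
clock: 15.57
tcp_pos: [0.4736, -0.0338, 0.1162]
orientation: [-1.563, 0.012, 3.11]
ft_force: [0.7, -0.4, -0.6]
finger_gap: 0.0002
t 15.57 tcp [ 0.474 -0.034  0.116] toolY [ 0.012 -0.008 -1.   ] jaw [-0.032 -0.999  0.008] togo cm [ 0.169  0.421 -0.181] gap 0.0002 F [ 0.711 -0.42  -0.594]
```

View pics/s18.png

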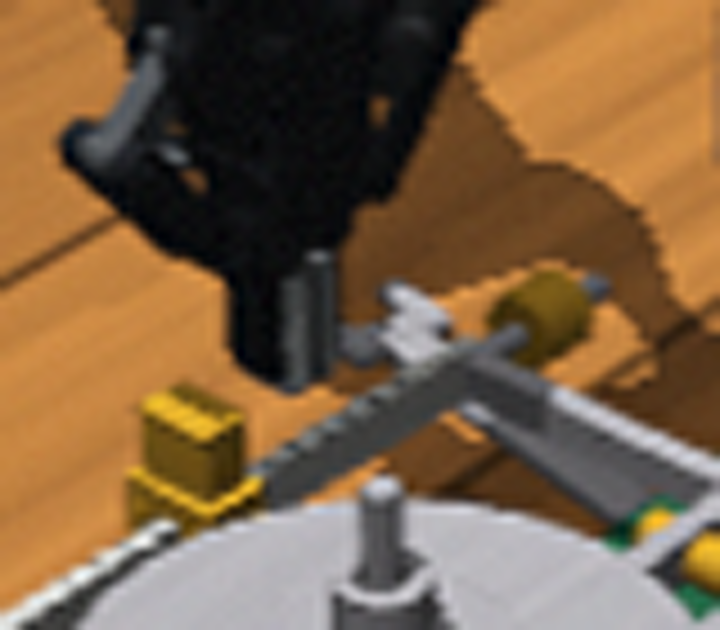

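```bash
python3 -m handwheel '[{"grip":1,"translation":[0.1,0.3,0.3],"turn":0},{"grip":1,"translation":[0,0,0.3],"turn":0},{"grip":1,"translation":[0,0,0.3],"turn":0},{"grip":1,"translation":[0,0,0],"turn":0}]';python3 - <<'E'
from h import *
togo(.472,-.048,.112)
c=cam("scene"); crop(c,260,200,80,70,9,"s19.png")
E
```

```text
clock: 15.95
tcp_pos: [0.4721, -0.0437, 0.113]
orientation: [-1.563, 0.012, 3.11]
ft_force: [1.1, -0.2, 0.2]
finger_gap: 0.0001
t 15.95 tcp [ 0.472 -0.044  0.113] toolY [ 0.012 -0.008 -1.   ] jaw [-0.032 -0.999  0.008] togo cm [-0.005  0.1    0.431] gap 0.0001 F [ 1.13  -0.171  0.163]
```

View pics/s19.png

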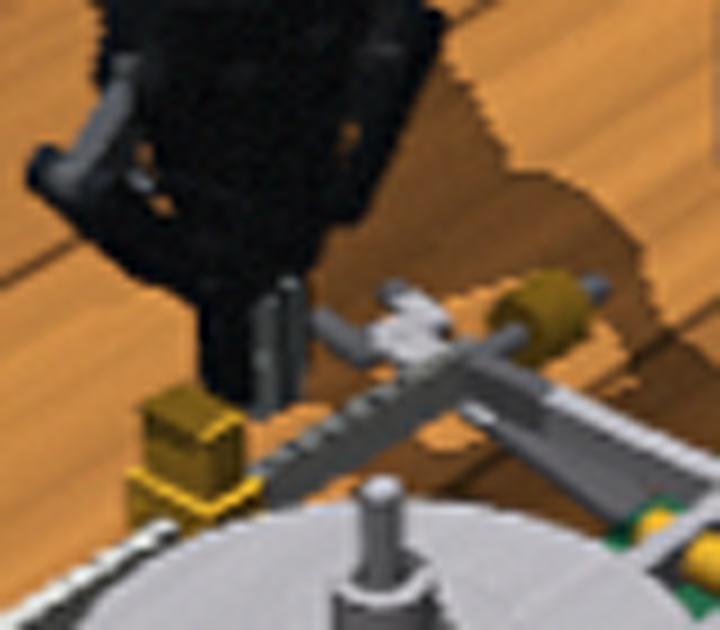

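```bash
python3 -m handwheel '[{"grip":1,"translation":[0,0,0.15],"turn":0},{"grip":1,"translation":[0,0,0.15],"turn":0},{"grip":1,"translation":[0,0,0.15],"turn":0},{"grip":1,"translation":[0,0,0.15],"turn":0},{"grip":1,"translation":[0,0,0],"turn":0}]';python3 - <<'E'
from h import *
togo(.472,-.048,.112)
c=cam("scene"); crop(c,260,200,80,70,9,"s20.png")
E
```

```text
clock: 16.42
tcp_pos: [0.4718, -0.0493, 0.1128]
orientation: [-1.565, 0.011, 3.109]
ft_force: [0.2, 0.0, -1.1]
finger_gap: -0.0002
t 16.42 tcp [ 0.472 -0.049  0.113] toolY [ 0.011 -0.006 -1.   ] jaw [-0.032 -0.999  0.006] togo cm [-0.018  0.075 -0.131] gap -0.0002 F [ 0.22   0.038 -1.128]
```

View pics/s20.png

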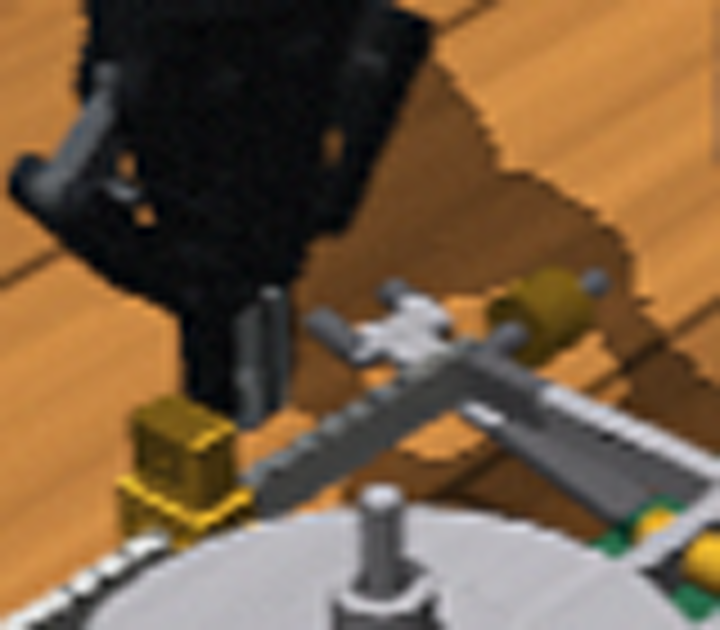

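```bash
python3 -m handwheel '[{"grip":1,"translation":[0,0,0.15],"turn":0},{"grip":1,"translation":[0,0,0.15],"turn":0},{"grip":1,"translation":[0,0,0.1],"turn":0},{"grip":1,"translation":[0,0,0],"turn":0},{"grip":1,"translation":[0,0,-0.5],"turn":0},{"grip":1,"translation":[0,0,-1],"turn":0},{"grip":1,"translation":[0,-1,-0.5],"turn":0},{"grip":1,"translation":[0,-2,0],"turn":0},{"grip":1,"translation":[0,-2,0],"turn":0},{"grip":1,"translation":[0,0,0],"turn":0},{"grip":1,"translation":[0,0,0],"turn":0},{"grip":1,"translation":[0,0,0],"turn":0}]';python3 - <<'E'
from h import *
togo(.472,-.048,.112)
c=cam("scene"); crop(c,260,200,80,70,9,"s21.png")
E
```

```text
clock: 17.47
tcp_pos: [0.4716, -0.0291, 0.1667]
orientation: [-1.564, 0.012, 3.112]
ft_force: [0.6, 0.0, -0.1]
finger_gap: -0.0001
t 17.47 tcp [ 0.472 -0.029  0.167] toolY [ 0.012 -0.008 -1.   ] jaw [-0.03  -1.     0.007] togo cm [-0.027  5.485  1.847] gap -0.0001 F [ 0.558  0.043 -0.119]
```

View pics/s21.png

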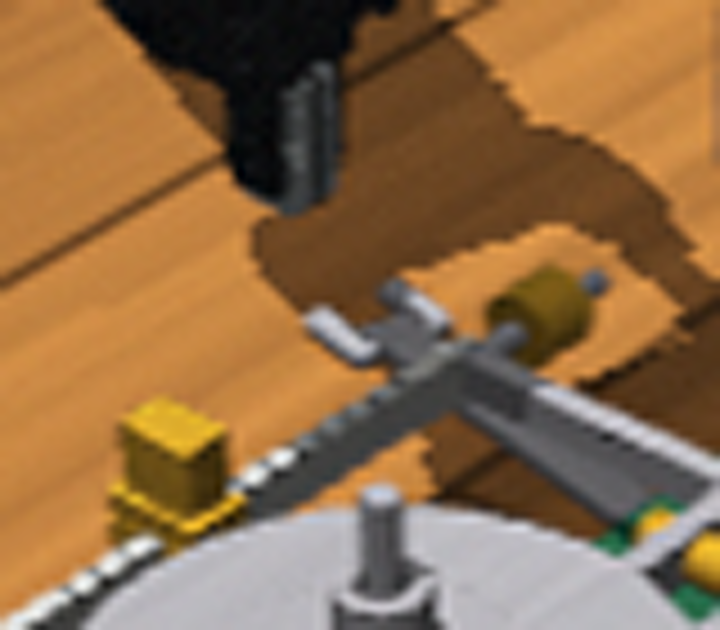

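```bash
python3 -m handwheel '[{"grip":1,"translation":[0,-3,0],"turn":0},{"grip":1,"translation":[0,-3,0],"turn":0},{"grip":1,"translation":[2,0,0],"turn":0},{"grip":1,"translation":[3,0,0],"turn":0},{"grip":1,"translation":[3,0,0],"turn":0},{"grip":1,"translation":[2,0,0],"turn":0},{"grip":1,"translation":[0,0,0],"turn":0},{"grip":1,"translation":[0,0,0],"turn":0}]';python3 - <<'E'
from h import *
for i in range(2):
    t=cam("top"); im=t["image"].astype(int); row=im[189,326:340].sum(1)/3; w=np.clip(np.median(row)-4-row,0,None); print(row.round(),(w*np.arange(326,340)).sum()/w.sum())
for v in(191,193,194): print(v,im[v,328:338,0]-im[v,328:338,1])
c=cam("scene")
f=lambda im,u,v,w,h,k:cv2.resize(im[v:v+h,u:u+w,::-1],None,fx=k,fy=k,interpolation=cv2.INTER_CUBIC)
cv2.imwrite("pics/cmp2.png",np.hstack([f(c["image"],335,205,35,28,11),f(t["image"],314,182,35,28,11)]))
crop(c,255,225,80,60,10,"s22.png"); print(r.sense()["clock"])
E
```

```text
clock: 18.18
tcp_pos: [0.3636, -0.024, 0.2206]
orientation: [-1.567, -0.002, 3.112]
ft_force: [0.5, -0.9, -0.1]
finger_gap: 0.0003
[133. 132. 132. 132. 131. 128. 115. 105. 120. 131. 135. 133. 132. 132.] 332.88416988416986
[132. 132. 132. 132. 131. 130. 115. 105. 120. 132. 134. 133. 133. 132.] 332.87878787878793
191 [-15 -17 -20 -13   4   5 -10 -17 -19 -19]
193 [-2 -1 -1 10 32 31 11  0 -3  0]
194 [-1 -3  0 10 34 25  8 -1 -1 -2]
18.3333
```

View pics/cmp2.png

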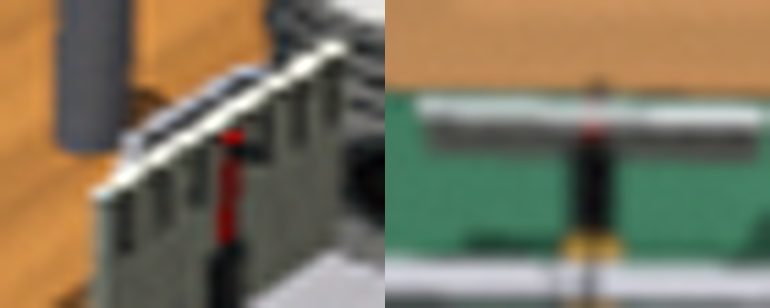

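View pics/s22.png

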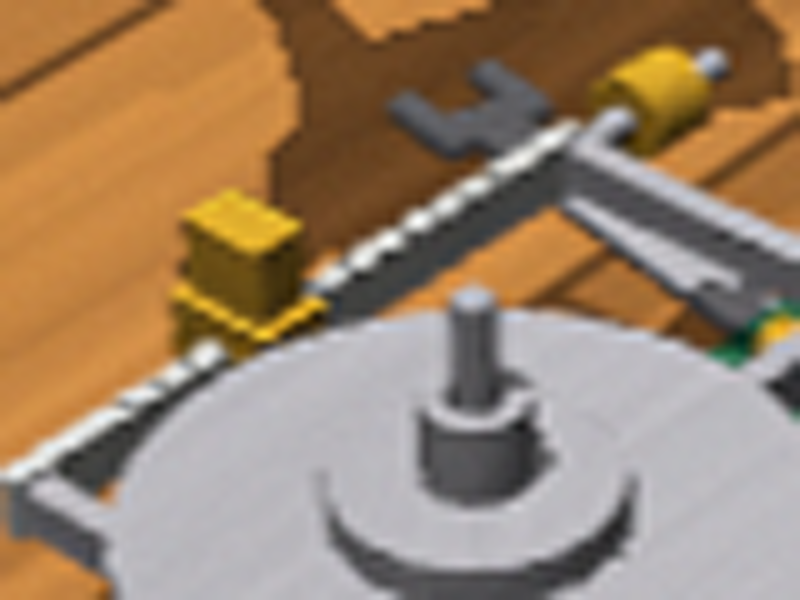

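Run:
```python
from h import *
s=r.sense(); print(s["tcp_pos"],s["qd"].round(3),s["clock"]); print(r.hand_in())
```

```text
[ 0.36442681 -0.0241055   0.22094573] [ 0.003  0.008 -0.013 -0.     0.003 -0.001] 18.3333
the job is handed in; nothing more can be done
None
```

I put the 300 g weight on the spindle and nudged the poise towards the weight side with the shut fingertips. I handed the job in at 18.3 s, and the interface gave no verdict.

- **Weight:** w300 went down over the spindle with no extra force until the pan took its load. The last pictures show it seated flat and concentric on the pan. I did not touch w100 or w500, which should still be on the bench; I took no last picture of them.
- **Poise:** moved about 7 mm by the images, after the beam had read about 0.01 rad piston side down.
- **Beam:** the needle stood on the red mark and read the same in two pictures taken 0.05 s apart. The needle put the beam at about +0.006 rad and the spindle-top height at about +0.003 rad, both weight side down. At worst the needle allowed +0.011, still inside the 0.018 limit.
- **Disagreements:** the two cameras differed by 2–7 mm on the pan, spindle and poise positions, so I judged the alignments by comparing the tool with its target in the same picture. The needle moved a little more than a 7 mm shift should give (about 12 g against 7 g).
- **Robot:** it ended raised and well back from the balance, about 0.22 m above the bench, touching nothing.

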